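# Show a dried-fruit sample dish at the light panel and pack it

## Task

Switch the light panel's lamp on at its lever, then lift the orange-lidded dish off the sloping rack and hold it still at the viewing pose for two seconds: above the orange hexagon and parallel to the tilted panel, grip bar along the black stripe, underside level with the tips of the two gauge rods. Then set it down (do not drop it) flat in the tray, pushed snugly into the notch between the two white-lidded dishes with grip bars parallel and flat faces touching, and switch the lamp off again. Leave the green-lidded dish, the jar, the bottle and the spatula alone, and keep the white dishes in their places.

Things in the scene. Friction and masses are not known exactly. Their poses are not given: they have to be found in the camera images.
- dish_sample: Dish to inspect: closed hexagonal dish of apple rings, orange rim and grip bar. 66 mm across flats, 76 across corners, 32 high; on the lid a grip bar 56 long, 12 wide, 24 high. 0.13-0.22 kg. Origin: centre of underside; z out through the lid; x along the grip bar to a flat face, corners along +-y. Starts on the 30-degree rack, against its lip, bar up the slope, left or right place.
- dish_spare: Bystander in the rack's other place, 120 mm from the first: same dish and frame, with a green rim and grip bar; leave it there.
- dish_near: White-rimmed dish (size and frame as dish_sample) already packed in the tray, at the tray's -x end. Loose; may be nudged a few mm.
- dish_far: White-rimmed dish (size and frame as dish_sample) already packed in the tray, at its +x end, a flat face touching dish_near, the two grip bars in one line. Loose; may be nudged a few mm.
- rack: Fixed metal rack: a flat deck sloping at 30 degrees, its low side towards the middle of the table, 250 mm wide, 130 long, with a lip 14 mm high along the low side. Origin on the table; x level, in the uphill direction; z up. The dishes' underside centres lie 70 mm above it, at y = +60 and -60 mm.
- tray: Fixed white open tray, outside 145 x 165 x 25 mm (x, y, z), walls and floor 5 mm. Origin: centre of its underside; z up. The two white dishes stand side by side along its x, against its -y wall; the rest of the tray is empty.
- pack_spot (a point): Where the sample dish's underside centre lies once nested in the notch between the white dishes: on the tray floor, 18 mm to +y of the tray's centre, 57 mm to +y of the line through the white dishes' centres. Axes as the tray's. 21 mm remain between the nested dish's free corner and the tray's +y wall.
- panel: Light panel: fixed 190 x 190 mm square tilted 30 degrees, facing up and to the robot's right. Origin: centre of its face, 85 mm over the table; z out of the face; x up the slope, along the black stripe. Orange hexagon outline round the centre; two steel gauge rods, 8 mm thick and 50 mm long with orange tips, stand square to it at y = +80 and -80 mm.
- view_mark (a point): The viewing pose for the dish's underside centre: 50 mm out from the panel's centre along its normal, level with the rod tips; axes as the panel's (z 30 degrees from vertical, x up the slope along the stripe). Dish z goes along this z, grip bar along this x (either way round).
- lamp_switch (a joint): Lamp lever, rad: 0 = off (leaning to the pivot's -x, the robot's right), 1.0 = on (leaning to +x, the robot's left); end stops at both; starts within 0.12 of off; stays where it is left; under 2 N at the ball moves it.
- lamp_switch_tip (a point): Centre of the red ball (26 mm diameter) at the lever's end, 80 mm from the pivot. It swings along the pivot's x, 38 mm to either side, 70 mm over the pivot at both ends of the swing. Lever rod 10 mm thick.
- switch_pivot (a point): Pivot of the lamp lever, 22 mm over the table on a grey block 70 x 50 x 25 mm beside the light panel (on the robot's side of it: 160 mm to the panel's +y, 65 mm level to its low side). x: level, as the panel's uphill direction, the way the lever is pushed for on; z up.
- jar: Bystander: amber jar, 68 mm diameter, 110 mm high, origin under its centre.
- sanitizer: Bystander: white bottle with blue cap, 60 mm diameter, 170 mm high, origin under its centre.
- spatula: Bystander: spatula lying on the table along its x.
Things that resemble listed ones, but are neither listed nor needed, are in the scene too. What is shaped like the dish_sample but blue is not meant.

How it is judged:
On the way, in this order (a step that is already met when the one before it is completed fails the run):
1. the lamp is switched on (value of joint lamp_switch above 0.85 rad), for 0.1 s.
2. the sample dish is held still at the viewing pose for 1.5 s, lamp on (value of joint lamp_switch above 0.85 rad and x of dish_sample in the frame of view_mark between -0.015 and 0.015 m and y of dish_sample in the frame of view_mark between -0.015 and 0.015 m and z of dish_sample in the frame of view_mark between -0.015 and 0.015 m and angle between the z axis of dish_sample and the z axis of view_mark, either way round below 0.15 rad and angle between the x axis of dish_sample and the x axis of view_mark, either way round below 0.17 rad and linear speed of dish_sample below 0.03 m/s), for 1.5 s.
At the end, for the whole second after the job is handed in: Orange dish at rest, flat on the tray floor (4 mm, 0.05 rad), nested on the open side: centre within 69 mm of each white dish's (66 mm is touching), grip bars parallel within 0.08 rad; white dishes' centres within 71 mm of each other; lamp lever off (below 0.15 rad) (horizontal distance between dish_sample and dish_near below 0.069 m and horizontal distance between dish_sample and dish_far below 0.069 m and horizontal distance between dish_near and dish_far below 0.071 m and z of dish_sample in the frame of pack_spot between -0.004 and 0.004 m and y of dish_sample in the frame of pack_spot above -0.012 m and angle between dish_sample's own z axis and vertical below 0.05 rad and angle between the x axis of dish_sample and the x axis of dish_near, either way round below 0.08 rad and angle between the x axis of dish_sample and the x axis of dish_far, either way round below 0.08 rad and linear speed of dish_sample below 0.02 m/s and value of joint lamp_switch below 0.15 rad).
It fails at once if the green dish shifted by over 15 mm, or jar, bottle or spatula by over 25 mm (distance of dish_spare from where it was at the start of the episode above 0.015 m or distance of any of jar, sanitizer, spatula from where it was at the start of the episode above 0.025 m).
It fails at once if a packed white dish shifted by over 15 mm or tipped (distance of any of dish_near, dish_far from where it was at the start of the episode above 0.015 m or angle between any of dish_near, dish_far's own z axis and vertical above 0.2 rad).
It fails at once if the sample dish dropped: falling faster than 0.5 m/s within 60 mm over the tray floor (horizontal distance between dish_sample and pack_spot below 0.08 m and z of dish_sample in the frame of pack_spot below 0.06 m and linear speed of dish_sample above 0.5 m/s).
It also fails if it takes over 72 s, if anything falls off the work surface, if the arm or the gripper's body presses on something with over 40 N, if the wrist force passes 120 N, or if a joint passes its speed limit or range.

## Robot

A 7-joint arm with a two-finger parallel gripper is mounted at the origin on the work surface. World frame = base frame: x ahead of the robot, y to its left, z up, the work surface at z = 0. Lengths are in m, angles in rad, forces in N, time in s.
With the tool pointing down it reaches from about 0.425 to 0.95 m from the base axis. Payload 4.7 kg.
Tool frame: the origin (TCP) lies at the very end of the fingers, on their centre line; the grasp point (between the pads) lies 19 mm behind it; z points along the fingers, x is the direction in which the jaws open and shut, and the axes are right-handed (so a half turn about z gives the same grasp; the last joint's range is limited). The gripper opens to 87 mm and grips with 3 to 60 N. Pads are 19 mm wide; open, the fingers measure 117 mm over their backs; the gripper's body (75 mm by 190 mm) begins 51 mm behind the grasp point.
Start: joints at [1.15, 0.469, -0.049, 1.532, 0.024, 1.141, -0.082], TCP at [0.258, -0.624, 0.223] pointing down, gripper open.
Joint ranges: [-2.59, 2.59], [-0.33, 1.99], [-1.39, 1.29], [0.1, 2.45], [-1.04, 4.18], [0.21, 1.99], [-2.66, 2.66]. Speed limits (rad/s): [2.57, 2.57, 3.14, 3.14, 3.14, 3.14, 3.14].

## Interface

Orientations are given as a 3x3 rotation matrix whose columns are the frame's x, y, z axes.
In Python, from station import robot gives the robot as it stands. The module is installed in compiled form; this text tells all that it offers.
- The arm moves only by the tool arm_command, never from a script. Its arguments are lists of equal length, an entry for each row: "dp": the shift along the tool's x, y, z in cm, a list of three; "twist": the turn, a rotation vector about the tool's x, y, z in rad, a list of three; "fingers": the opening, from 0 (shut) to 1 (fully open). In form: {"dp": [[dx, dy, dz], ...], "twist": [[rx, ry, rz], ...], "fingers": [fingers, ...]}. A call has 1 to 10 rows; each row is the pose to reach, as a shift and turn from the pose commanded when the call began, along the tool's axes at that moment; what a row does not reach only later rows make up. A row lasts 1/12 s, in which the tool goes at most 41.7 mm and 7.16 degrees, less where a joint would pass 70% of its speed; a pose out of reach is approached as far as the arm can. A call with a gripper value outside its range is refused whole. The fingers move at their own pace and stop on an object; "grip_force" is the grip in N (left out, the last holds). Time passes only in rows, so rows that repeat a pose let the fingers close. It gives the time, the measured TCP pose, the force and the opening at its end, in the units of the state.
- robot.observe(): the state, without advancing time (a new reading comes with each control period).
- robot.snapshot(name): name is "scene" or "top" or "wrist"; returns the picture (384x512x3 uint8, red, green, blue); there is no depth.
- robot.camera_params(name): a dict with "K" (3x3 intrinsics, pixels), "T" (4x4, takes a point from camera to world coordinates); the wrist camera has in their place "hand_eye" (4x4, takes a point from camera to tool coordinates, whose origin is the TCP and whose axes are the tool frame's). Camera axes: x right, y down, z forward; pixel columns grow to the right and rows downward; lengths in m; the calibration is good to about 2 mm. A picture is of the moment at which its call begins: read the wrist's pose just before it. camera_params takes no time and is no camera call.
- robot.finish_job(): hands the job in, once; it reports no verdict.
The state is a dict: "clock": time; "qpos": joint angles; "dq": joint speeds; "effort": joint torques, N m; "position": TCP position; "tcp_rot": TCP orientation; "contact_force": force on the tool from outside, world axes, zero at the start; "wrist_torque": the same for the moment, N m; "gripper_width": finger opening in m.
Only numpy, scipy, OpenCV 4.12 (cv2) and the standard library are available. Lean on these libraries where they do the work, as an engineer would, in place of code of your own. Each camera call takes 0.05 s, during which the arm holds its last target.

## Working session

There is one attempt and no reset: what is moved stays moved. The work goes in short steps, Python scripts to look and compute and a tool call to move; the robot and the scene stay as the last step left them, time stands still between calls to the robot, and variables do not carry over. Pictures are saved under pics/ and viewed, and the job is handed in when it is done.

Besides the shell and the picture viewer there is one more tool, called in YAML: its name, and indented under it one key for each argument. arm_command: Moves the arm, as the interface text tells. Its arguments: {"type":"object","properties":{"dp":{"type":"array","items":{"type":"array","items":{"type":"number"}}},"twist":{"type":"array","items":{"type":"array","items":{"type":"number"}}},"fingers":{"type":"array","items":{"type":"number"}},"grip_force":{"type":"number"}},"required":["dp","twist","fingers"]}

```bash
ls; mkdir -p pics; python3 - <<'E'
from station import robot
import cv2,numpy as np
np.set_printoptions(precision=4,suppress=True)
s=robot.observe()
print(s)
for n in ["scene","top","wrist"]:
    print(n,robot.camera_params(n))
    im=robot.snapshot(n)
    cv2.imwrite(f"pics/{n}0.png",im[:,:,::-1])
E
```

```text
pics
{'clock': 0.0, 'qpos': array([ 1.1501,  0.4694, -0.0486,  1.5337,  0.0241,  1.141 , -0.0823]), 'dq': array([-0.0011, -0.0002,  0.0005,  0.0011, -0.0004, -0.0003, -0.0004]), 'effort': array([ -0.0005, -50.7974,  -0.0808, -23.6156,  -0.0614,   0.038 ,
         0.0002]), 'position': array([ 0.2576, -0.6233,  0.2215]), 'tcp_rot': array([[ 0.3819, -0.9242, -0.0008],
       [-0.9242, -0.3819,  0.0018],
       [-0.002 ,  0.    , -1.    ]]), 'contact_force': array([-0.3303, -0.6241,  0.4197]), 'wrist_torque': array([ 0.0022,  0.0191, -0.0286]), 'gripper_width': 0.08700032210299764}
scene {'K': array([[391.4818,   0.    , 253.8608],
       [  0.    , 391.4818, 191.9291],
       [  0.    ,   0.    ,   1.    ]]), 'T': array([[ 0.2496,  0.8139, -0.5246,  1.095 ],
       [ 0.9682, -0.2019,  0.1475, -0.1737],
       [ 0.0141, -0.5448, -0.8385,  0.9468],
       [ 0.    ,  0.    ,  0.    ,  1.    ]])}
top {'K': array([[347.387 ,   0.    , 257.1142],
       [  0.    , 347.387 , 199.9008],
       [  0.    ,   0.    ,   1.    ]]), 'T': array([[-0.0245, -0.9892,  0.1448,  0.4397],
       [-0.9993,  0.0202, -0.0314,  0.0012],
       [ 0.0282, -0.1454, -0.989 ,  1.0209],
       [ 0.    ,  0.    ,  0.    ,  1.    ]])}
wrist {'K': array([[266.2406,   0.    , 252.4066],
       [  0.    , 266.2406, 190.9272],
       [  0.    ,   0.    ,   1.    ]]), 'hand_eye': array([[ 1.    ,  0.0003,  0.0009, -0.0003],
       [-0.0006,  0.9703,  0.2419, -0.0653],
       [-0.0008, -0.2419,  0.9703, -0.163 ],
       [ 0.    ,  0.    ,  0.    ,  1.    ]])}
```

View pics/scene0.png

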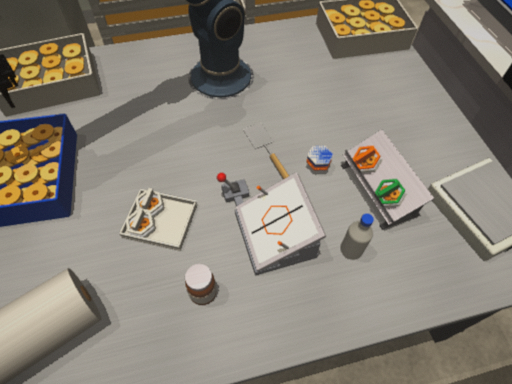

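View pics/top0.png

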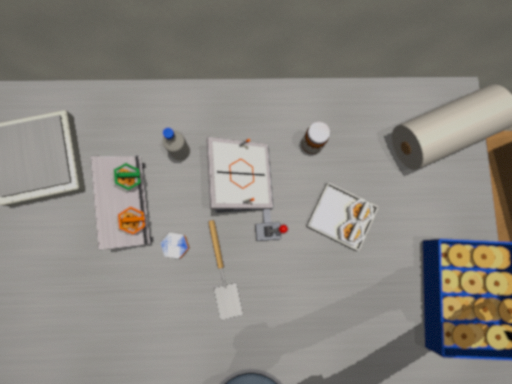

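View pics/wrist0.png

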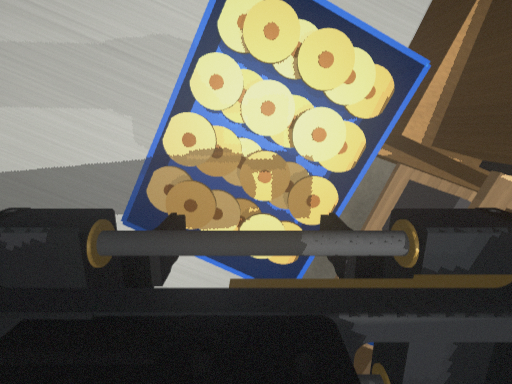

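```bash
cat > h.py <<'E'
import cv2,numpy as np
from station import robot
np.set_printoptions(precision=4,suppress=True)
P={n:robot.camera_params(n) for n in("scene","top","wrist")}
def wristT(s):
    T=np.eye(4);T[:3,:3]=s['tcp_rot'];T[:3,3]=s['position'];return T@P['wrist']['hand_eye']
def proj(n,X,T=None):
    T=P[n]['T'] if T is None else T
    c=(np.atleast_2d(X)-T[:3,3])@T[:3,:3]; u=c@P[n]['K'].T; return u[:,:2]/u[:,2:]
def ray(n,uv,T=None):
    T=P[n]['T'] if T is None else T
    d=T[:3,:3]@np.linalg.inv(P[n]['K'])@np.array([uv[0],uv[1],1.]);return T[:3,3],d/np.linalg.norm(d)
def atz(n,uv,z,T=None):
    o,d=ray(n,uv,T);return o+d*(z-o[2])/d[2]
def tri(a,b,Ta=None,Tb=None): # (name,uv),(name,uv)
    o1,d1=ray(*a,Ta);o2,d2=ray(*b,Tb)
    A=np.stack([d1,-d2],1);t=np.linalg.lstsq(A,o2-o1,rcond=None)[0]
    p,q=o1+t[0]*d1,o2+t[1]*d2
    return (p+q)/2,np.linalg.norm(p-q)
E
python3 - <<'E'
import cv2
s=cv2.imread('pics/scene0.png');t=cv2.imread('pics/top0.png')
def crop(im,x0,y0,w,h,f,name):
    c=cv2.resize(im[y0:y0+h,x0:x0+w],None,fx=f,fy=f,interpolation=cv2.INTER_CUBIC)
    cv2.imwrite('pics/'+name,c)
crop(s,110,120,200,160,4,'s_a.png')   # tray+panel
crop(s,230,110,200,150,4,'s_b.png')
crop(t,80,120,200,150,4,'t_a.png')
crop(t,200,120,200,150,4,'t_b.png')
E
```

```text
(no output)
```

View pics/s_a.png

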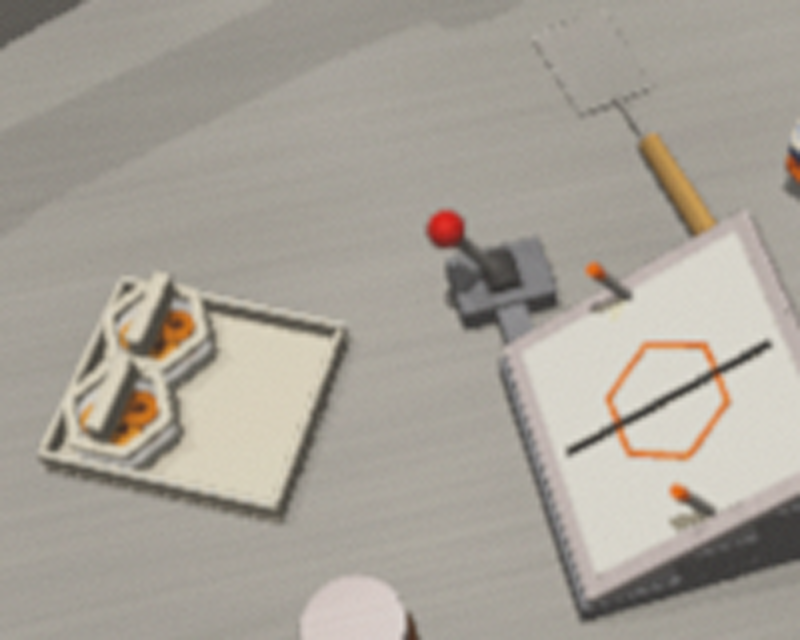

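View pics/s_b.png

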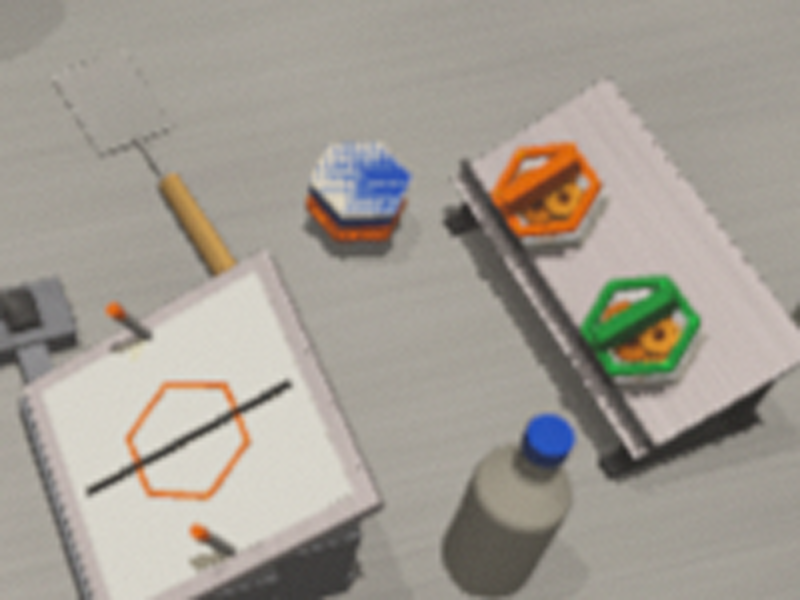

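View pics/t_a.png

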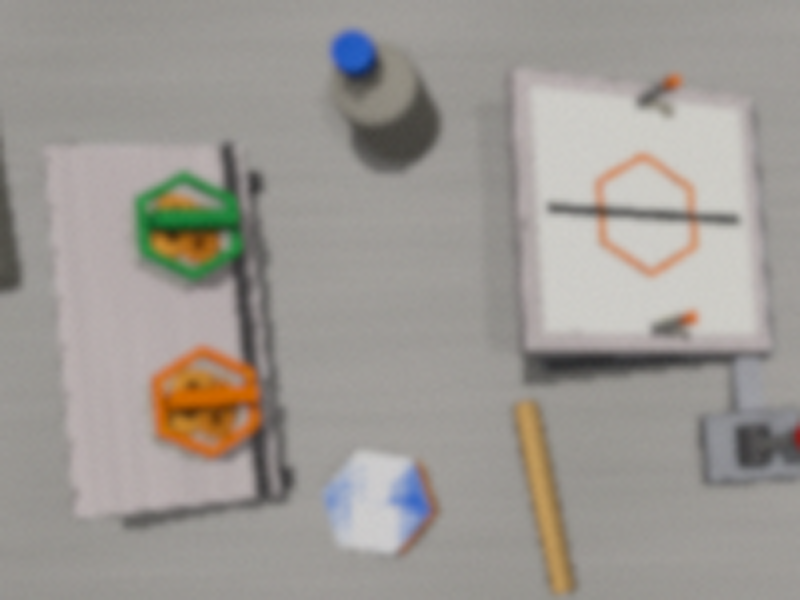

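View pics/t_b.png

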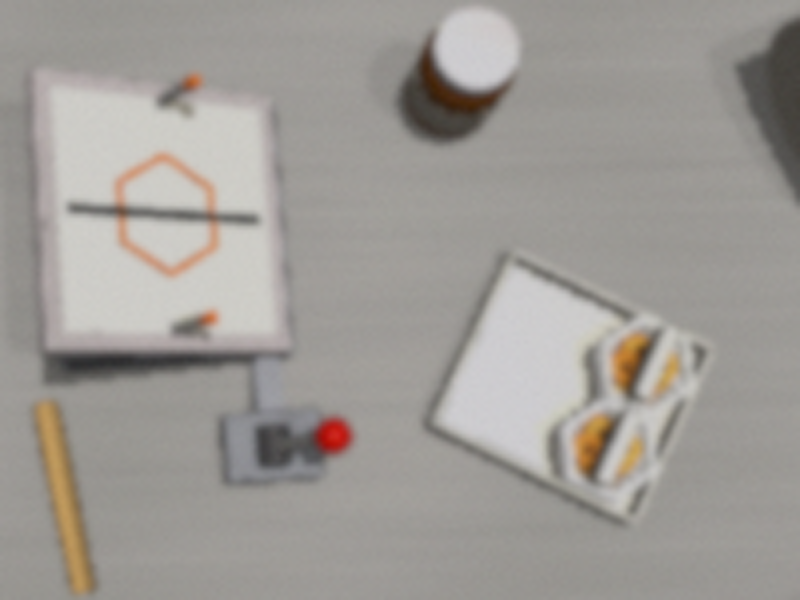

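```bash
cat > fit.py <<'E'
from h import *
from scipy.optimize import least_squares
c30,s30=np.cos(np.pi/6),.5
def Rz(a): return np.array([[np.cos(a),-np.sin(a),0],[np.sin(a),np.cos(a),0],[0,0,1.]])
TL=np.array([[c30,0,-s30],[0,1,0],[s30,0,c30]]) # x up slope
sa=lambda l:[(x/4+110-.4,y/4+120-.4) for x,y in l]
sb=lambda l:[(x/4+230-.4,y/4+110-.4) for x,y in l]
ta=lambda l:[(x/4+80-.4,y/4+120-.4) for x,y in l]
tb=lambda l:[(x/4+200-.4,y/4+120-.4) for x,y in l]
def fit(name,obs,x0,model):
    # obs: list (cam, key, uv)
    def r(p):
        return np.concatenate([(proj(c,model(p,k))[0]-np.array(uv)) for c,k,uv in obs])
    s=least_squares(r,x0,loss='soft_l1');res=s.fun.reshape(-1,2)
    print(name,s.x,'rms px',np.sqrt((r(s.x)**2).mean()))
    rr=r(s.x).reshape(-1,2)
    for o,e in zip(obs,rr):
        if np.abs(e).max()>1.2: print('  ',o[0],o[1],e)
    return s.x
hexang=lambda i,r:np.array([r*np.cos(i*np.pi/3+np.pi/6),r*np.sin(i*np.pi/3+np.pi/6),0])
# tray
C=[(-1,-1),(1,-1),(1,1),(-1,1)]
def tray(p,k): return np.array([p[0],p[1],0])+Rz(p[2])@np.array([k[0]*.0725,k[1]*.0825,.025])
# find tray axes: white dishes at -y wall
S=sa([(125,277),(347,325),(281,511),(42,457)]);T=tb([(637,522),(430,425),(508,255),(710,347)])
# order S: robot-near/right corner..., match by table position
for l,n in((S,'scene'),(T,'top')): print(n,[atz(n,u,.025)[:2] for u in l])
E
python3 fit.py
```

```text
scene [array([ 0.4318, -0.3172]), array([ 0.5084, -0.173 ]), array([ 0.6366, -0.2381]), array([ 0.5605, -0.3833])]
top [array([ 0.4343, -0.3181]), array([ 0.507 , -0.1725]), array([ 0.6304, -0.2357]), array([ 0.5593, -0.3803])]
```

```bash
cat >> fit.py <<'E'
K=[(-1,-1),(-1,1),(1,1),(1,-1)]
obs=[('scene',k,u) for k,u in zip(K,S)]+[('top',k,u) for k,u in zip(K,T)]
ptray=fit('tray',obs,[.53,-.28,-.48],tray)
# panel
def panel(p,k):
    R=Rz(p[2])@TL
    if k[0]=='h': v=hexang(k[1],p[3])
    elif k[0]=='s': v=np.array([k[1]*p[4],0,0])
    elif k[0]=='r': v=np.array([0,k[1]*.08,.05])
    elif k[0]=='c': v=np.array([k[1]*.095,k[2]*.095,0])
    return np.array([p[0],p[1],.085])+R@v
# hex vertex idx: 0:30deg 1:90(+y, toward robot) 2:150 (downslope) 3:210 4:270 5:330 ; upslope = image left in top
hs=sa([(729,401),(707,344),(643,344),(608,402),(629,454),(689,459)])
# top: upslope left
ht=tb([(121,242),(171,275),(217,241),(213,187),(164,154),(118,184)])
obs=[('top',('h',i),u) for i,u in enumerate(ht)]
hidx=[0,1,2,3,4,5]
obs+=[('scene',('h',i),u) for i,u in enumerate(hs)]
obs+=[('top',('s',1),tb([(69,208)])[0]),('top',('s',-1),tb([(258,219)])[0]),('scene',('s',-1),sa([(568,452)])[0]),('scene',('s',1),sa([(771,345)])[0])]
obs+=[('top',('r',1),tb([(211,318)])[0]),('top',('r',-1),tb([(195,81)])[0]),('scene',('r',1),sa([(594,268)])[0]),('scene',('r',-1),sa([(678,490)])[0])]
obs+=[('top',('c',1,1),tb([(45,355)])[0]),('top',('c',-1,1),tb([(290,350)])[0]),('top',('c',1,-1),tb([(33,70)])[0]),('top',('c',-1,-1),tb([(270,98)])[0])]
ppan=fit('panel',obs,[.6,0,1.57,.045,.075],panel)
def ball(p,k): return np.array(p)
pb=fit('ball',[('scene',0,sa([(446,229)])[0]),('top',0,tb([(333,436)])[0])],[.45,-.1,.09],ball)
R=Rz(ppan[2]);piv=np.array([*ppan[:2],0])+R@np.array([-.065,.16,.022]);print('pivot',piv,'ball in pivot frame',R.T@(pb-piv))
# rack
def rack(p,k):
    R=Rz(p[2])@TL; o=np.array([p[0],p[1],.07])+Rz(p[2])@np.array([0,k[0]*.06,0])
    if k[1]=='h': return o+R@(hexang(k[2],p[3])+[0,0,.032])
# uphill = +y world (left in top). +y rack toward robot
oht=ta([(160,435),(210,457),(262,428),(259,378),(205,347),(152,378)])
ght=ta([(143,257),(195,280),(243,255),(240,205),(183,174),(137,199)])
ohs=sb([(600,185),(578,145),(527,147),(495,195),(525,240),(578,232)])
ghs=sb([(698,325),(676,280),(613,280),(583,325),(612,370),(668,378)])
obs=[('top',(1,'h',i),u) for i,u in enumerate(oht)]+[('top',(-1,'h',i),u) for i,u in enumerate(ght)]
obs+=[('scene',(1,'h',i),u) for i,u in enumerate(ohs)]+[('scene',(-1,'h',i),u) for i,u in enumerate(ghs)]
prack=fit('rack',obs,[.5,.35,1.57,.038],rack)
E
python3 fit.py
```

```text
scene [array([ 0.4318, -0.3172]), array([ 0.5084, -0.173 ]), array([ 0.6366, -0.2381]), array([ 0.5605, -0.3833])]
top [array([ 0.4343, -0.3181]), array([ 0.507 , -0.1725]), array([ 0.6304, -0.2357]), array([ 0.5593, -0.3803])]
tray [ 0.5338 -0.2774 -0.4739] rms px 0.6916605138592916
   top (1, 1) [ 0.387  -1.8788]
panel [0.6506 0.0132 1.6105 0.0401 0.0743] rms px 5.398147009263459
   top ('h', 2) [-1.2521  1.5464]
   top ('h', 4) [-0.1179  1.3555]
   scene ('h', 0) [ -5.7077 -13.0498]
   scene ('h', 1) [-14.4374   1.043 ]
   scene ('h', 2) [-7.5133 13.8093]
   scene ('h', 3) [ 6.0318 12.774 ]
   scene ('h', 4) [15.2437  0.4777]
   scene ('h', 5) [  9.6855 -14.0915]
ball [ 0.4961 -0.0957  0.0965] rms px 0.24871397324337938
pivot [ 0.4933 -0.0581  0.022 ] ball in pivot frame [-0.0377 -0.0013  0.0745]
rack [0.5844 0.3273 1.6484 0.035 ] rms px 6.769707348293128
   top (1, 'h', 2) [-2.3394  0.2353]
   top (1, 'h', 3) [-2.3076 -0.2069]
   top (1, 'h', 4) [-0.8578  1.3831]
   top (-1, 'h', 0) [ 1.3751 -1.2034]
   top (-1, 'h', 4) [2.4181 0.7256]
   top (-1, 'h', 5) [2.2855 0.3795]
   scene (1, 'h', 0) [-6.2257 -9.7685]
   scene (1, 'h', 1) [-13.4711   1.3811]
   scene (1, 'h', 2) [-7.5079 11.2066]
   scene (1, 'h', 3) [6.2535 8.722 ]
   scene (1, 'h', 4) [11.7112 -3.3864]
   scene (1, 'h', 5) [  5.448  -12.0571]
   scene (-1, 'h', 0) [ -8.6355 -10.9145]
   scene (-1, 'h', 1) [-16.9906   1.0079]
   scene (-1, 'h', 2) [-8.4056 11.9826]
   scene (-1, 'h', 3) [ 5.5648 11.4188]
   scene (-1, 'h', 4) [12.4218 -0.1551]
   scene (-1, 'h', 5) [  5.8099 -13.5204]
```

```bash
sed -i "s/('h',i),u) for i,u in enumerate(hs)/('h',(i-1)%6),u) for i,u in enumerate(hs)/; s/(1,'h',i),u) for i,u in enumerate(ohs)/(1,'h',(i-1)%6),u) for i,u in enumerate(ohs)/; s/(-1,'h',i),u) for i,u in enumerate(ghs)/(-1,'h',(i-1)%6),u) for i,u in enumerate(ghs)/" fit.py
cat >> fit.py <<'E'
for sgn,a,b,nm in((1,oht,ohs,'orange'),(-1,ght,ghs,'green')):
    def dish(p,k):
        return np.array(p[:3])+Rz(p[3])@TL@(hexang(k,p[4])+[0,0,.032])
    o=[('top',i,u) for i,u in enumerate(a)]+[('scene',(i-1)%6,u) for i,u in enumerate(b)]
    fit(nm,o,[prack[0]-sgn*.06,prack[1],.07,prack[2],.038],dish)
    print('from rack',np.array([prack[0],prack[1],.07])+Rz(prack[2])@[0,sgn*.06,0])
E
python3 fit.py
```

```text
scene [array([ 0.4318, -0.3172]), array([ 0.5084, -0.173 ]), array([ 0.6366, -0.2381]), array([ 0.5605, -0.3833])]
top [array([ 0.4343, -0.3181]), array([ 0.507 , -0.1725]), array([ 0.6304, -0.2357]), array([ 0.5593, -0.3803])]
tray [ 0.5338 -0.2774 -0.4739] rms px 0.6916605138592916
   top (1, 1) [ 0.387  -1.8788]
panel [0.6506 0.0127 1.6198 0.0425 0.0744] rms px 0.5235953360268926
   top ('h', 2) [-0.3672  1.899 ]
ball [ 0.4961 -0.0957  0.0965] rms px 0.24871397324337938
pivot [ 0.4939 -0.06    0.022 ] ball in pivot frame [-0.0357 -0.0004  0.0745]
rack [0.585  0.3285 1.6798 0.037 ] rms px 0.8163016190946059
   top (1, 'h', 2) [-1.2204 -0.2411]
   top (1, 'h', 3) [-1.6677 -1.35  ]
   top (-1, 'h', 3) [-0.7146 -1.259 ]
   scene (1, 'h', 1) [-1.4486  0.8344]
   scene (1, 'h', 3) [-1.3378 -1.3502]
   scene (-1, 'h', 0) [-1.8445 -0.464 ]
   scene (-1, 'h', 4) [ 0.4814 -1.6162]
orange [0.5259 0.3218 0.069  1.6637 0.0373] rms px 0.805532850986997
   top 3 [-1.2259 -1.3356]
   scene 1 [-1.4515  1.0221]
   scene 3 [-1.7106 -1.0218]
from rack [0.5253 0.322  0.07  ]
green [0.6444 0.3361 0.0687 1.6449 0.0369] rms px 0.6797750997277686
   scene 0 [-1.3736 -0.2444]
   scene 4 [ 0.1084 -1.5396]
from rack [0.6446 0.3351 0.07  ]
```

```bash
cat > mv.py <<'E'
from h import *
from scipy.spatial.transform import Rotation as Ro
c30,s30=np.cos(np.pi/6),.5
def Rz(a): return np.array([[np.cos(a),-np.sin(a),0],[np.sin(a),np.cos(a),0],[0,0,1.]])
TL=np.array([[c30,0,-s30],[0,1,0],[s30,0,c30]])
PAN=np.array([.6506,.0127,.085]);PY=1.6198
RP=Rz(PY)@TL
def tool_for(Rd): # dish/frame rotation -> tool rot, tool x=-y, tool y=-x, z=-z
    return np.stack([-Rd[:,1],-Rd[:,0],-Rd[:,2]],1)
def go(p,R,s=None):
    s=s or robot.observe()
    Rc=s['tcp_rot'];d=Rc.T@(np.array(p)-s['position'])*100
    w=Ro.from_matrix(Rc.T@R).as_rotvec()
    print('dp cm',d.round(2),'|',np.linalg.norm(d).round(2),'twist',w.round(4),'deg',np.degrees(np.linalg.norm(w)).round(1),'q',s['qpos'].round(2),'t',s['clock'])
E
python3 - <<'E'
from mv import *
tb=lambda x,y:(x/4+200-.4,y/4+120-.4)
print('jar',atz('top',tb(476,48),.11)); print('san',atz('top',(80+353/4,120+50/4),.17),'scene',atz('scene',(230+549/4,110+435/4),.17))
R=tool_for(Rz(PY))
print(R)
go([.499,-.165,.22],R)
E
```

```text
jar [ 0.759  -0.2011  0.11  ]
san [0.7411 0.1949 0.17  ] scene [0.7416 0.1953 0.17  ]
[[ 0.9988  0.049  -0.    ]
 [ 0.049  -0.9988 -0.    ]
 [-0.     -0.     -1.    ]]
dp cm [-33.15 -39.82   0.22] | 51.81 twist [-0.0009  0.0013 -1.228 ] deg 70.4 q [ 1.15  0.47 -0.05  1.53  0.02  1.14 -0.08] t 0.15
```

arm_command:
  dp:
    - [-33.15,-39.8,0.2]
    - [-33.15,-39.8,0.2]
    - [-33.15,-39.8,0.2]
    - [-33.15,-39.8,0.2]
    - [-33.15,-39.8,0.2]
    - [-33.15,-39.8,0.2]
    - [-33.15,-39.8,0.2]
    - [-33.15,-39.8,0.2]
    - [-33.15,-39.8,0.2]
    - [-33.15,-39.8,0.2]
  twist:
    - [0,0,-1.228]
    - [0,0,-1.228]
    - [0,0,-1.228]
    - [0,0,-1.228]
    - [0,0,-1.228]
    - [0,0,-1.228]
    - [0,0,-1.228]
    - [0,0,-1.228]
    - [0,0,-1.228]
    - [0,0,-1.228]
  fingers: [0,0,0,0,0,0,0,0,0,0]

```text
clock: 0.98
position: [0.4522, -0.2533, 0.221]
tcp_rot: [[0.999, 0.055, -0.0], [0.055, -0.999, -0.0], [-0.0, 0.0, -1.0]]
contact_force: [0.7, 0.0, -0.5]
gripper_width: 0.0281
```

```bash
python3 - <<'E'
from mv import *
go([.499,-.165,.22],tool_for(Rz(PY)))
go([.499,-.165,.08],tool_for(Rz(PY)))
E
```

```text
dp cm [ 5.16 -8.56  0.09] | 9.99 twist [0.0004 0.     0.0056] deg 0.3 q [ 0.82  0.25 -0.46  1.88  0.13  1.04  0.36] t 0.9833
dp cm [ 5.16 -8.56 14.09] | 17.28 twist [0.0004 0.     0.0056] deg 0.3 q [ 0.82  0.25 -0.46  1.88  0.13  1.04  0.36] t 0.9833
```

arm_command:
  dp:
    - [5,-8.2,0]
    - [5,-8.2,0]
    - [5,-8.2,0]
    - [5,-8.2,0]
    - [5,-8.2,14]
    - [5,-8.2,14]
    - [5,-8.2,14]
    - [5,-8.2,14]
    - [5,-8.2,14]
    - [5,-8.2,14]
  twist:
    - [0,0,0]
    - [0,0,0]
    - [0,0,0]
    - [0,0,0]
    - [0,0,0]
    - [0,0,0]
    - [0,0,0]
    - [0,0,0]
    - [0,0,0]
    - [0,0,0]
  fingers: [0,0,0,0,0,0,0,0,0,0]

```text
clock: 1.82
position: [0.4971, -0.1717, 0.0804]
tcp_rot: [[0.999, 0.048, -0.002], [0.048, -0.999, 0.0], [-0.002, -0.0, -1.0]]
contact_force: [0.0, 0.1, 0.3]
gripper_width: 0.0003
```

```bash
python3 - <<'E'
from mv import *
s=robot.observe()
cv2.imwrite('pics/s1.png',cv2.resize(robot.snapshot('scene')[120:280,150:350],None,fx=4,fy=4)[:,:,::-1])
im=robot.snapshot('wrist');cv2.imwrite('pics/w1.png',im[:,:,::-1])
print(s['position'])
R=tool_for(Rz(PY))
piv=np.array([.4939,-.06,0]);x=np.array([-.049,.9988,0])
print('ball proj wrist',proj('wrist',[[.4961,-.0957,.0925]],wristT(s)))
go(piv+x*.011+[0,0,.08],R)
E
```

```text
[ 0.4971 -0.1717  0.0804]
ball proj wrist [[257.8761 104.9436]]
dp cm [  0.03 -12.28   0.23] | 12.29 twist [ 0.0013 -0.0028 -0.001 ] deg 0.2 q [ 0.61  0.44 -0.45  2.    0.28  0.76  0.04] t 1.9167
```

View pics/s1.png

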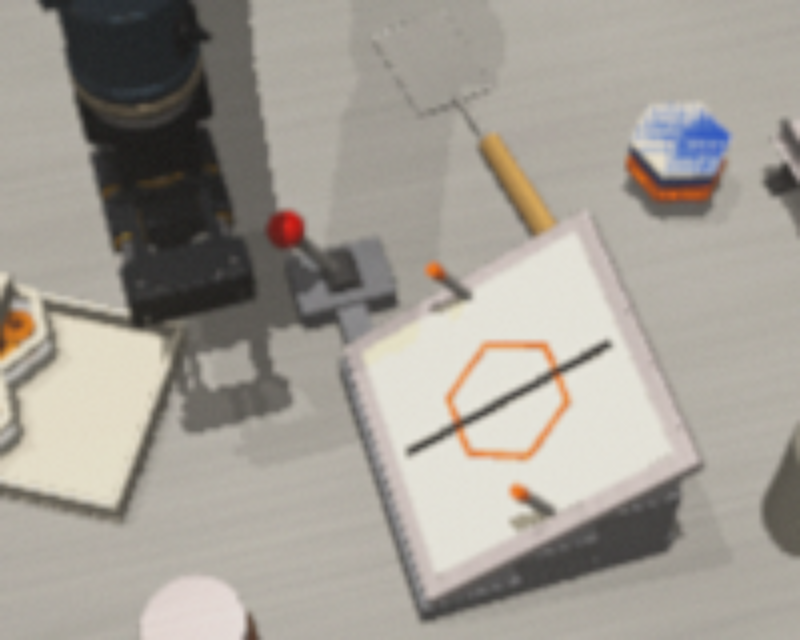

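View pics/w1.png

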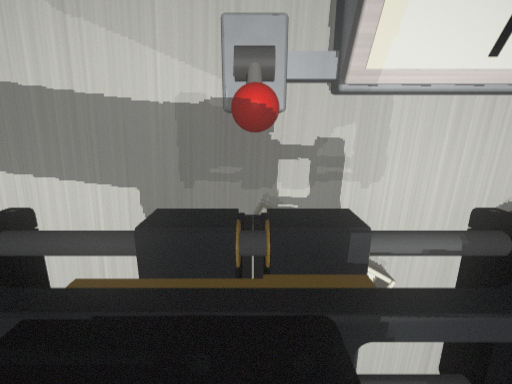

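arm_command:
  dp:
    - [0,-3,0]
    - [0,-6,0]
    - [0,-8,0]
    - [0,-10,0]
    - [0,-11,0]
    - [0,-12,0]
    - [0,-12.3,0]
    - [0,-12.3,0]
  twist:
    - [0,0,0]
    - [0,0,0]
    - [0,0,0]
    - [0,0,0]
    - [0,0,0]
    - [0,0,0]
    - [0,0,0]
    - [0,0,0]
  fingers: [0,0,0,0,0,0,0,0]

```text
clock: 2.58
position: [0.4923, -0.0479, 0.0816]
tcp_rot: [[0.999, 0.049, 0.001], [0.049, -0.999, -0.0], [0.001, 0.0, -1.0]]
contact_force: [-0.3, -0.4, -0.1]
gripper_width: 0.0009
```

```bash
python3 - <<'E'
from mv import *
s=robot.observe()
im=robot.snapshot('wrist');cv2.imwrite('pics/w2.png',im[:,:,::-1])
cv2.imwrite('pics/s2.png',cv2.resize(robot.snapshot('scene')[120:280,150:350],None,fx=4,fy=4)[:,:,::-1])
piv=np.array([.4939,-.06,0]);x=np.array([-.049,.9988,0])
print(x@(s['position']-piv))
print('ball@on wrist',proj('wrist',[piv+x*.038+[0,0,.092],piv+x*.027+[0,0,.097]],wristT(s)))
E
```

```text
0.012201897602415515
ball@on wrist [[254.6015 193.9731]
 [254.6266 214.3538]]
```

View pics/w2.png

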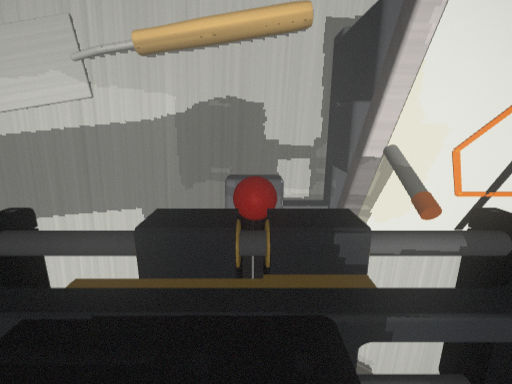

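View pics/s2.png

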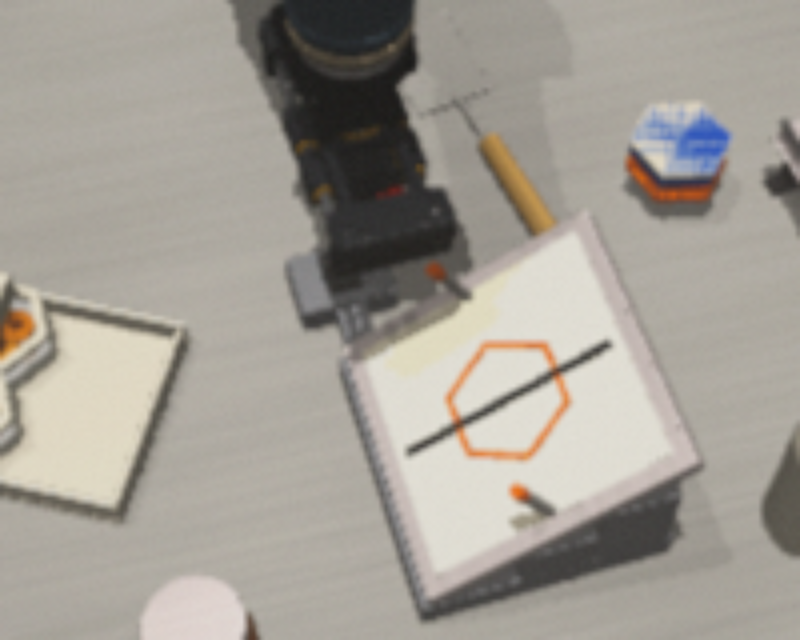

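arm_command:
  dp:
    - [0,3,-1]
    - [0,4,-5]
    - [0,4,-9]
    - [0,4,-13]
    - [0,4,-17]
    - [0,4,-17]
  twist:
    - [0,0,0]
    - [0,0,0]
    - [0,0,0]
    - [0,0,0]
    - [0,0,0]
    - [0,0,0]
  fingers: [0,0,0,0,0.6,0.6]

```text
clock: 3.18
position: [0.4982, -0.089, 0.2589]
tcp_rot: [[0.999, 0.047, 0.014], [0.047, -0.999, -0.003], [0.014, 0.004, -1.0]]
contact_force: [0.8, 0.7, -0.0]
gripper_width: 0.0075
```

```bash
python3 - <<'E'
from mv import *
U=np.array([.5256,.322,.0695]);R=Rz(1.668)@TL
go(U+R@[0,0,.156],tool_for(R))
E
```

```text
dp cm [  4.97 -33.16   5.37] | 33.96 twist [ 0.5276 -0.0271 -0.0457] deg 30.4 q [ 0.57  0.19 -0.54  1.87  0.11  1.1   0.03] t 3.1833
```

arm_command:
  dp:
    - [0.5,-4,0]
    - [1,-8,0]
    - [1.5,-12,0]
    - [2,-16,0.5]
    - [3,-20,1]
    - [4,-24,2]
    - [4.5,-28,3]
    - [5,-31,4]
    - [5,-33,5]
    - [5,-33.2,5.4]
  twist:
    - [0.05,0,0]
    - [0.1,0,0]
    - [0.16,0,0]
    - [0.22,0,0]
    - [0.3,-0.01,-0.02]
    - [0.38,-0.02,-0.03]
    - [0.46,-0.02,-0.04]
    - [0.52,-0.027,-0.045]
    - [0.5276,-0.027,-0.0457]
    - [0.5276,-0.027,-0.0457]
  fingers: [0.6,0.6,0.6,0.6,0.6,0.6,0.6,0.6,0.6,0.6]

```text
clock: 4.02
position: [0.5256, 0.2482, 0.195]
tcp_rot: [[0.995, 0.079, -0.067], [0.103, -0.859, 0.502], [-0.018, -0.506, -0.862]]
contact_force: [-0.4, 0.2, -0.3]
gripper_width: 0.0522
```

```bash
python3 - <<'E'
from mv import *
U=np.array([.5256,.322,.0695]);R=Rz(1.668)@TL
go(U+R@[0,0,.156],tool_for(R))
s=robot.observe()
im=robot.snapshot('wrist');cv2.imwrite('pics/w3.png',cv2.resize(im,(768,576))[:,:,::-1])
t=robot.snapshot('top');cv2.imwrite('pics/t3.png',cv2.resize(t[120:270,200:400],None,fx=4,fy=4)[:,:,::-1])
np.save('s3.npy',wristT(s))
a=np.pi/3*np.arange(6)+np.pi/6
pts=[U+R@[.038*np.cos(x),.038*np.sin(x),.032] for x in a]+[U+R@[.028,0,.056],U+R@[-.028,0,.056]]
print(proj('wrist',pts,wristT(s))*1.5)
E
```

```text
dp cm [ 0.7  -0.09 -1.07] | 1.28 twist [-0.0068  0.0184 -0.0043] deg 1.2 q [ 0.35  0.46 -0.76  1.87 -0.28  0.84 -0.07] t 4.0167
[[364.9653 236.1989]
 [338.8778 282.4963]
 [366.0437 326.3603]
 [418.1126 326.4965]
 [445.8608 282.5475]
 [419.9588 236.1011]
 [392.9424 248.1594]
 [392.5639 331.4165]]
```

View pics/w3.png

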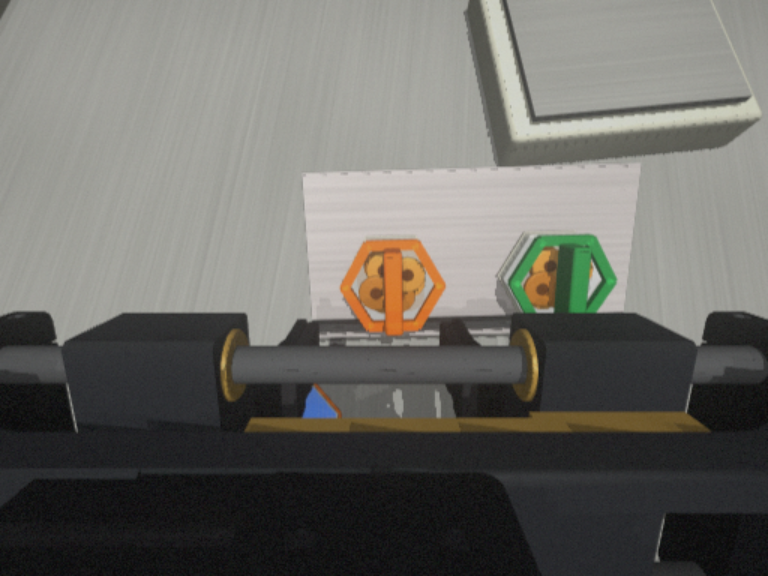

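View pics/t3.png

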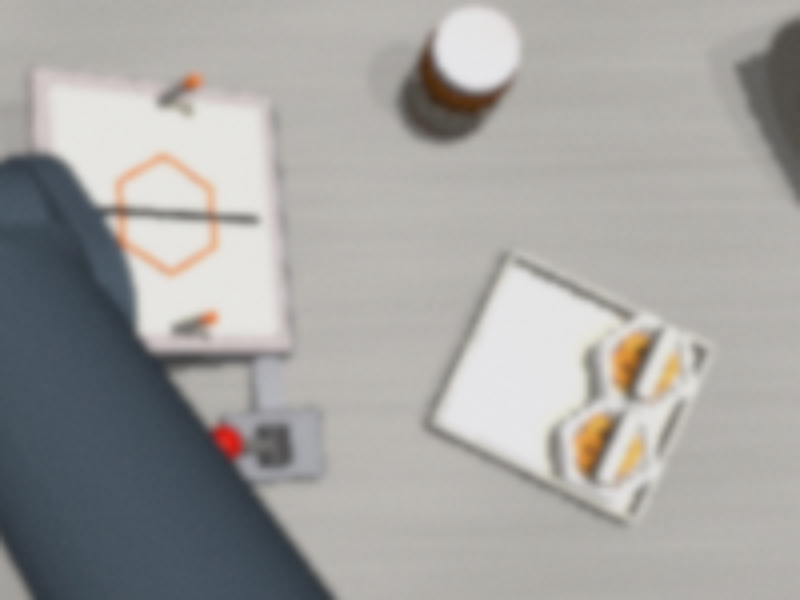

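```bash
cat >> mv.py <<'E'
RR=Rz(1.66)@TL
U=np.array([.5256,.322,.0695])+RR@[-.002,0,0]
E
python3 - <<'E'
from mv import *
go(U+RR@[0,0,.076],tool_for(RR))
E
```

```text
dp cm [ 0.7  -0.06  7.13] | 7.17 twist [-0.0039  0.0196  0.0014] deg 1.1 q [ 0.35  0.45 -0.76  1.87 -0.28  0.84 -0.07] t 4.1167
```

arm_command:
  dp:
    - [0.4,0,1]
    - [0.7,0,3]
    - [0.7,0,5]
    - [0.7,0,6.5]
    - [0.7,0,7.1]
    - [0.7,0,7.1]
    - [0.7,0,7.1]
  twist:
    - [0,0.01,0]
    - [0,0.02,0]
    - [0,0.02,0]
    - [0,0.02,0]
    - [0,0.02,0]
    - [0,0.02,0]
    - [0,0.02,0]
  fingers: [0.6,0.6,0.6,0.6,0.6,0.6,0.6]

```text
clock: 4.7
position: [0.531, 0.2813, 0.1362]
tcp_rot: [[0.996, 0.078, -0.04], [0.088, -0.861, 0.502], [0.005, -0.503, -0.864]]
contact_force: [0.5, -0.4, 0.7]
gripper_width: 0.0523
```

```bash
python3 - <<'E'
from mv import *
s=robot.observe()
go(U+RR@[0,0,.036],tool_for(RR))
im=robot.snapshot('wrist');cv2.imwrite('pics/w4.png',cv2.resize(im,(768,576))[:,:,::-1])
cv2.imwrite('pics/s4.png',cv2.resize(robot.snapshot('scene')[90:240,300:500],None,fx=4,fy=4)[:,:,::-1])
a=np.pi/3*np.arange(6)+np.pi/6
pts=[U+RR@[.038*np.cos(x),.038*np.sin(x),.032] for x in a]+[U+RR@[.028,0,.056],U+RR@[-.028,0,.056]]
print(proj('wrist',pts,wristT(s))*1.5)
E
```

```text
dp cm [-0.19 -0.    4.22] | 4.23 twist [-0.0037 -0.0046  0.0012] deg 0.3 q [ 0.25  0.54 -0.73  1.91 -0.25  0.67 -0.1 ] t 4.7
[[339.7362 251.549 ]
 [306.3289 311.1398]
 [342.2603 366.6141]
 [409.2103 366.5869]
 [445.0329 311.1659]
 [411.6689 251.6084]
 [375.5676 269.688 ]
 [375.6069 378.203 ]]
```

View pics/w4.png

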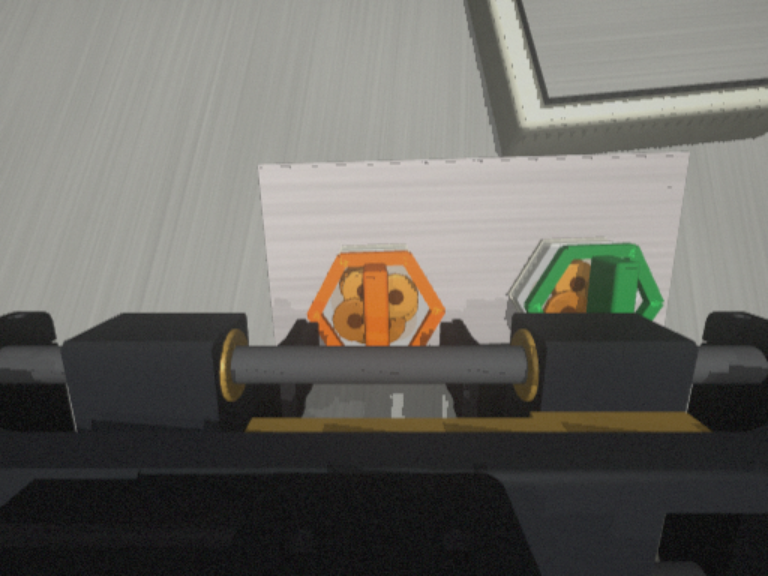

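View pics/s4.png

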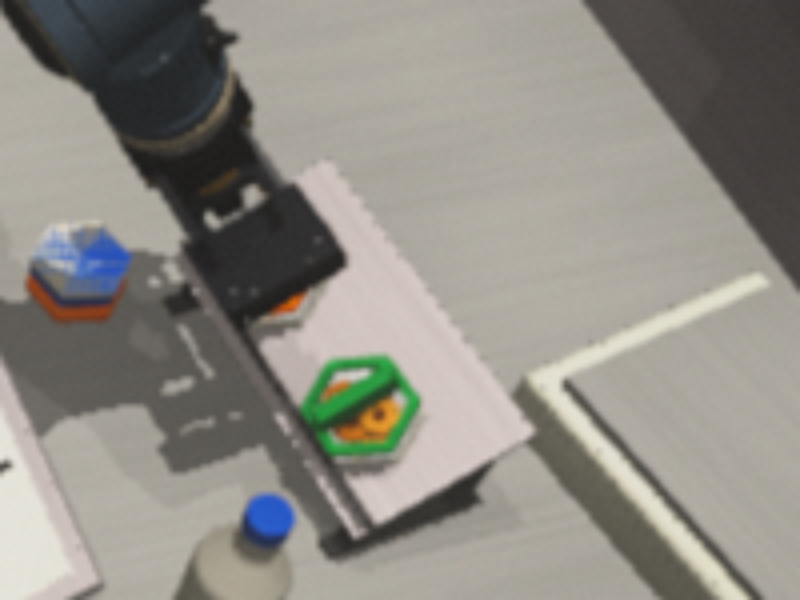

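arm_command:
  dp:
    - [-0.15,0,1.2]
    - [-0.15,0,2.6]
    - [-0.15,0,3.6]
    - [-0.15,0,4.1]
    - [-0.15,0,4.1]
    - [-0.15,0,4.1]
  twist:
    - [0,0,-0.025]
    - [0,0,-0.025]
    - [0,0,-0.025]
    - [0,0,-0.025]
    - [0,0,-0.025]
    - [0,0,-0.025]
  fingers: [0.6,0.6,0.6,0.6,0.6,0.6]

```text
clock: 5.3
position: [0.5271, 0.3028, 0.1004]
tcp_rot: [[0.994, 0.104, -0.042], [0.111, -0.858, 0.502], [0.016, -0.504, -0.864]]
contact_force: [0.9, -1.4, 0.3]
gripper_width: 0.0523
```

```bash
python3 - <<'E'
from mv import *
s=robot.observe()
go(U+RR@[0,0,.036],tool_for(RR)); print(s['contact_force'])
E
```

```text
dp cm [0.02 0.07 0.04] | 0.09 twist [-0.0044 -0.0032  0.0269] deg 1.6 q [ 0.2   0.59 -0.72  1.93 -0.22  0.58 -0.1 ] t 5.3
[ 0.8954 -1.4024  0.343 ]
```

Close with 30 N.

arm_command:
  dp:
    - [0,0,0]
    - [0,0,0]
    - [0,0,0]
    - [0,0,0]
    - [0,0,0]
    - [0,0,0]
    - [0,0,0]
    - [0,0,0]
    - [0,0,0]
    - [0,0,0]
  twist:
    - [0,0,0]
    - [0,0,0]
    - [0,0,0]
    - [0,0,0]
    - [0,0,0]
    - [0,0,0]
    - [0,0,0]
    - [0,0,0]
    - [0,0,0]
    - [0,0,0]
  fingers: [0.0,0.0,0.0,0.0,0,0,0,0,0,0]
  grip_force: 40

```text
clock: 6.13
position: [0.5271, 0.3027, 0.1003]
tcp_rot: [[0.994, 0.104, -0.042], [0.111, -0.858, 0.502], [0.016, -0.503, -0.864]]
contact_force: [0.8, -2.6, 2.7]
gripper_width: 0.0117
```

```bash
python3 - <<'E'
from mv import *
s=robot.observe()
print(s['gripper_width'],s['contact_force'])
go(U+RR@[0,0,.036],tool_for(RR))
# where the TCP goes for view pose
V=PAN+RP@[0,0,.05]
print('view',V,'tcp',V+RP@[0,0,.036])
E
```

```text
0.011670925526640312 [ 0.794  -2.6208  2.7129]
dp cm [0.02 0.06 0.04] | 0.08 twist [-0.0043 -0.0034  0.027 ] deg 1.6 q [ 0.2   0.59 -0.72  1.93 -0.22  0.58 -0.1 ] t 6.1333
view [ 0.6518 -0.0123  0.1283] tcp [ 0.6527 -0.0302  0.1595]
```

Gripped (11.7 mm). Lift along the normal, gently.

arm_command:
  dp:
    - [0,0,-0.5]
    - [0,0,-1.5]
    - [0,0,-3]
    - [0,0,-5]
    - [0,0,-7]
    - [0,0,-9]
    - [0,0,-11]
    - [0,0,-12]
    - [0,0,-12]
    - [0,0,-12]
  twist:
    - [0,0,0]
    - [0,0,0]
    - [0,0,0]
    - [0,0,0]
    - [0,0,0]
    - [0,0,0]
    - [0,0,0]
    - [0,0,0]
    - [0,0,0]
    - [0,0,0]
  fingers: [0.0,0.0,0.0,0.0,0,0,0,0,0,0]

```text
clock: 6.97
position: [0.5317, 0.2421, 0.2037]
tcp_rot: [[0.994, 0.103, -0.042], [0.11, -0.858, 0.502], [0.016, -0.503, -0.864]]
contact_force: [-0.5, 0.8, -2.9]
gripper_width: 0.0121
```

```bash
python3 - <<'E'
from mv import *
s=robot.observe()
print(s['gripper_width'],s['contact_force'],s['position'])
im=robot.snapshot('wrist');cv2.imwrite('pics/w5.png',cv2.resize(im,(768,576))[:,:,::-1])
cv2.imwrite('pics/s5.png',cv2.resize(robot.snapshot('scene')[60:240,270:470],None,fx=3.3,fy=3.3)[:,:,::-1])
R=tool_for(RP)
go(PAN+RP@[0,0,.136],R)
E
```

```text
0.012100255549855927 [-0.4836  0.847  -2.8959] [0.5317 0.2421 0.2037]
dp cm [  8.91  26.84 -15.51] | 32.25 twist [-0.0045  0.0197  0.0618] deg 3.7 q [ 0.37  0.44 -0.78  1.86 -0.28  0.83 -0.04] t 7.0667
```

View pics/w5.png

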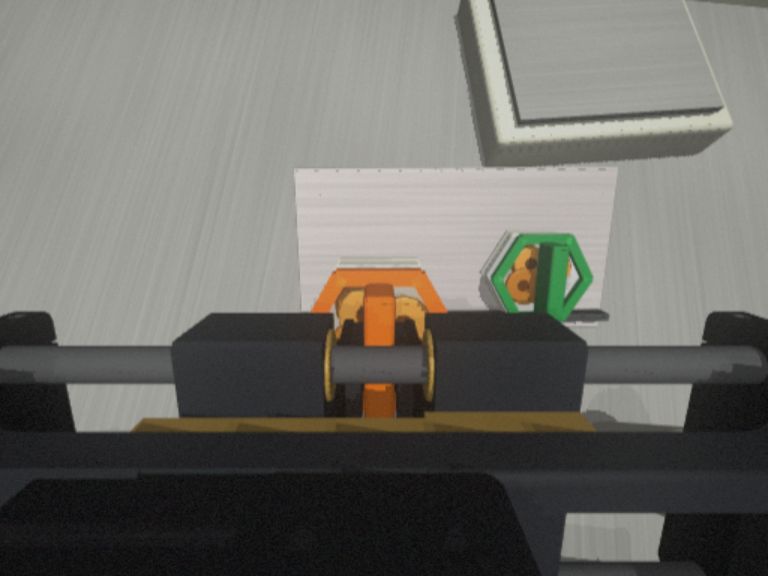

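View pics/s5.png

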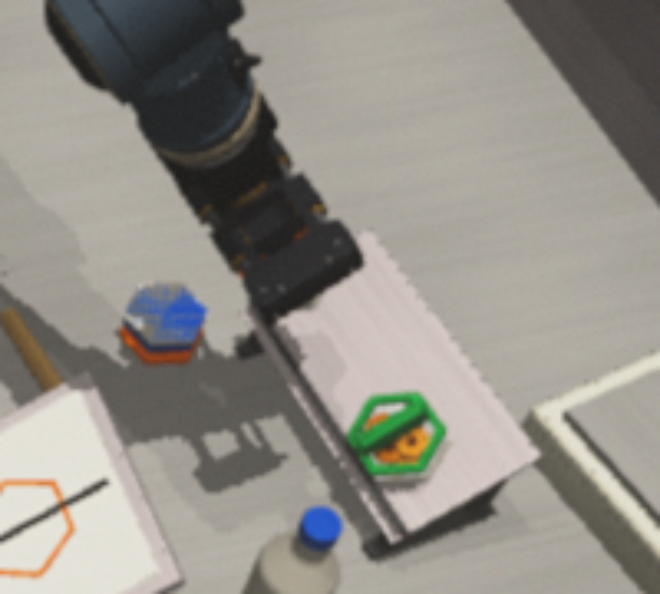

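arm_command:
  dp:
    - [0.2,-1.5,-2.6]
    - [0.5,-3,-5]
    - [1,-3.5,-7.5]
    - [2,-2,-10.5]
    - [3,1,-13]
    - [4,4,-14.5]
    - [5,7,-15.5]
    - [6,10.2,-15.5]
    - [7,13.4,-15.5]
    - [7.5,16.6,-15.5]
  twist:
    - [0,0,0]
    - [0,0,0.01]
    - [0,0.01,0.02]
    - [0,0.01,0.03]
    - [0,0.02,0.04]
    - [0,0.02,0.05]
    - [0,0.02,0.06]
    - [0,0.02,0.062]
    - [0,0.02,0.062]
    - [0,0.02,0.062]
  fingers: [0.0,0.0,0.0,0.0,0,0,0,0,0,0]

```text
clock: 7.9
position: [0.6307, 0.0302, 0.2532]
tcp_rot: [[0.999, 0.042, -0.024], [0.049, -0.862, 0.504], [0.001, -0.505, -0.863]]
contact_force: [0.6, 0.7, -1.8]
gripper_width: 0.0117
```

```bash
python3 - <<'E'
from mv import *
s=robot.observe()
print(s['gripper_width'],s['contact_force'],s['position'])
go(PAN+RP@[0,0,.136],tool_for(RP))
E
```

```text
0.011698952910665169 [ 0.5762  0.6952 -1.8274] [0.6307 0.0302 0.2532]
dp cm [ 1.9  10.01 -0.01] | 10.19 twist [-0.0054 -0.001   0.    ] deg 0.3 q [ 0.6   0.53 -0.67  1.58 -0.23  1.17  0.13] t 7.9
```

arm_command:
  dp:
    - [0.5,3,0]
    - [1,6,0]
    - [1.5,8.5,0]
    - [1.7,9.7,0]
    - [1.8,10,0]
    - [1.8,10,0]
    - [1.8,10,0]
  twist:
    - [0,0,0]
    - [0,0,0]
    - [0,0,0]
    - [0,0,0]
    - [0,0,0]
    - [0,0,0]
    - [0,0,0]
  fingers: [0.0,0.0,0.0,0.0,0,0,0]

```text
clock: 8.48
position: [0.6522, -0.052, 0.2058]
tcp_rot: [[0.999, 0.045, -0.023], [0.05, -0.862, 0.505], [0.003, -0.506, -0.863]]
contact_force: [-0.3, -0.4, -2.6]
gripper_width: 0.0117
```

```bash
python3 - <<'E'
from mv import *
s=robot.observe()
print(s['gripper_width'],s['contact_force'],s['position'])
go(PAN+RP@[0,0,.086],tool_for(RP))
im=robot.snapshot('wrist');cv2.imwrite('pics/w6.png',cv2.resize(im,(768,576))[:,:,::-1])
cv2.imwrite('pics/t6.png',cv2.resize(robot.snapshot('top')[110:260,160:360],None,fx=4,fy=4)[:,:,::-1])
cv2.imwrite('pics/s6.png',cv2.resize(robot.snapshot('scene')[130:280,200:400],None,fx=4,fy=4)[:,:,::-1])
print(proj('wrist',[PAN+RP@[.0744,0,0],PAN+RP@[0,.08,.05],PAN+RP@[0,-.08,.05],PAN+RP@[.0744,0,0],PAN+RP@[.095,.095,0],PAN+RP@[.095,-.095,0]],wristT(s))*1.5)
E
```

```text
0.011708229394050565 [-0.3404 -0.3944 -2.576 ] [ 0.6522 -0.052   0.2058]
dp cm [0.15 0.47 5.09] | 5.11 twist [-0.0066 -0.0015  0.0025] deg 0.4 q [ 0.66  0.63 -0.63  1.52 -0.18  1.18  0.24] t 8.4833
[[381.4179 182.4698]
 [258.3213 299.1639]
 [504.5769 299.7605]
 [381.4179 182.4698]
 [248.6671 152.3173]
 [514.2854 153.114 ]]
```

View pics/w6.png

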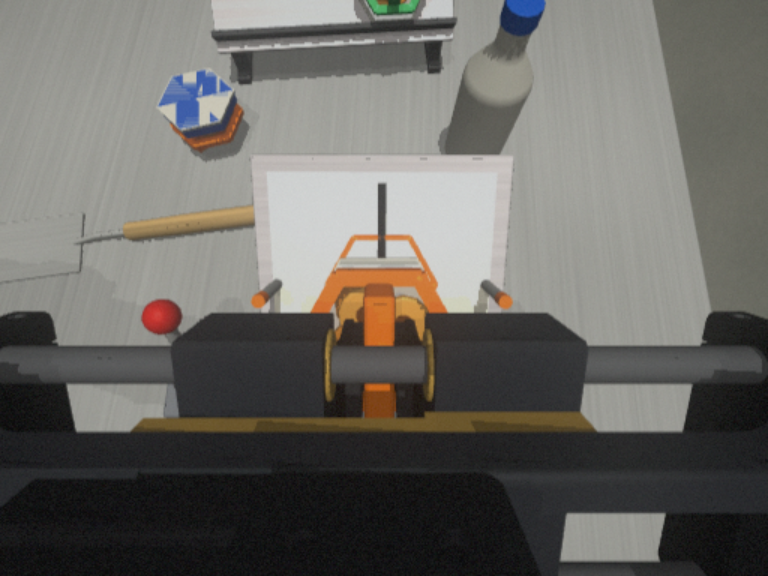

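View pics/s6.png

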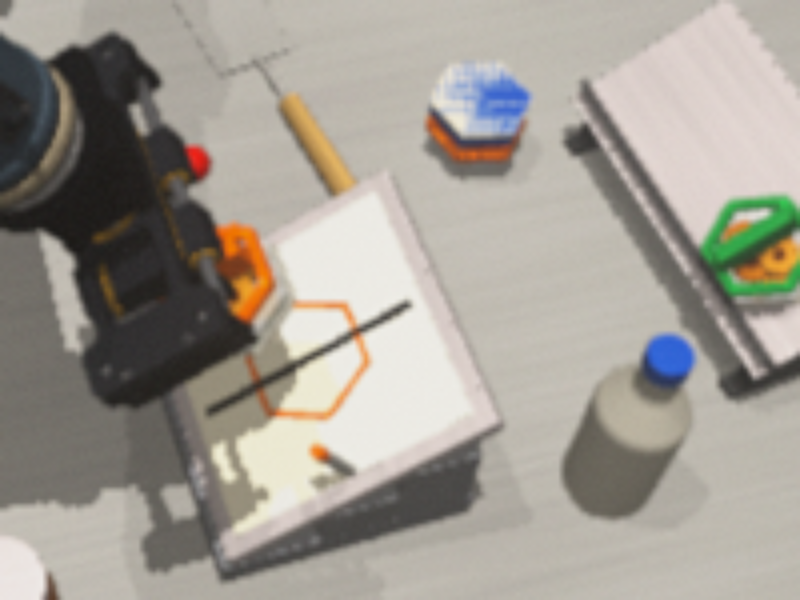

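View pics/t6.png

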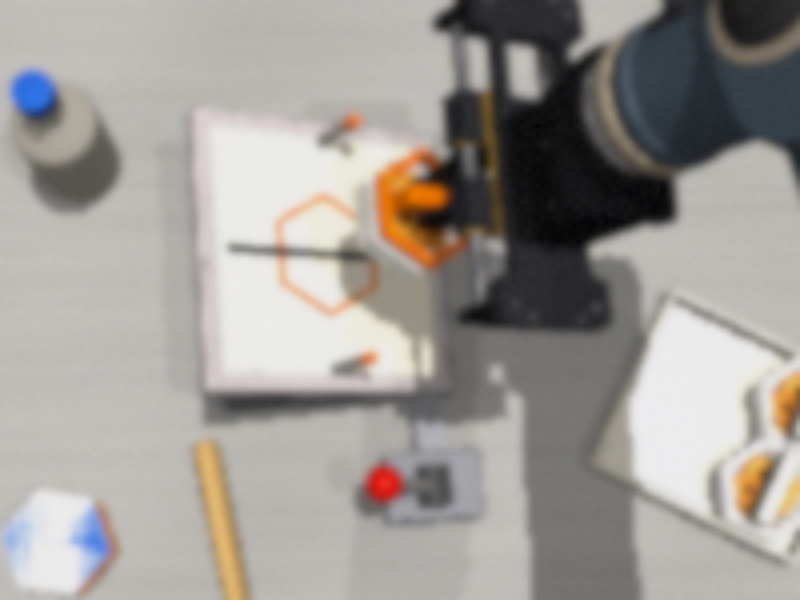

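arm_command:
  dp:
    - [0,0.2,0.6]
    - [0.1,0.4,1.6]
    - [0.1,0.4,2.8]
    - [0.1,0.4,4]
    - [0.1,0.4,4.8]
    - [0.1,0.4,5.1]
    - [0.1,0.4,5.1]
    - [0.1,0.4,5.1]
    - [0.1,0.4,5.1]
    - [0.1,0.4,5.1]
  twist:
    - [0,0,0]
    - [0,0,0]
    - [0,0,0]
    - [0,0,0]
    - [0,0,0]
    - [0,0,0]
    - [0,0,0]
    - [0,0,0]
    - [0,0,0]
    - [0,0,0]
  fingers: [0.0,0.0,0.0,0.0,0,0,0,0,0,0]

```text
clock: 9.47
position: [0.6528, -0.0329, 0.1594]
tcp_rot: [[0.999, 0.042, -0.021], [0.047, -0.863, 0.503], [0.003, -0.504, -0.864]]
contact_force: [-0.3, 0.3, -1.7]
gripper_width: 0.0116
```

```bash
python3 - <<'E'
from mv import *
s=robot.observe()
print(s['gripper_width'],s['contact_force'],s['position'])
go(PAN+RP@[0,0,.086],tool_for(RP))
im=robot.snapshot('wrist');cv2.imwrite('pics/w7.png',cv2.resize(im,(768,576))[:,:,::-1])
cv2.imwrite('pics/s7.png',cv2.resize(robot.snapshot('scene')[150:260,220:340],None,fx=5,fy=5)[:,:,::-1])
cv2.imwrite('pics/t7.png',cv2.resize(robot.snapshot('top')[120:220,190:310],None,fx=6,fy=6)[:,:,::-1])
V=PAN+RP@[0,0,.05]
a=np.pi/3*np.arange(6)+np.pi/6
pts=[V+RP@[.038*np.cos(x),.038*np.sin(x),.032] for x in a]
print(proj('wrist',pts,wristT(s))*1.5)
print((proj('top',pts)-[190,120])*6)
print((proj('scene',pts)-[220,150])*5)
E
```

```text
0.011575639619716476 [-0.3278  0.2797 -1.6722] [ 0.6528 -0.0329  0.1594]
dp cm [ 0.   -0.24  0.13] | 0.27 twist [-0.0042 -0.0038 -0.0004] deg 0.3 q [ 0.63  0.67 -0.63  1.58 -0.17  1.08  0.23] t 9.4667
[[335.0331 261.2608]
 [294.405  333.9504]
 [338.7151 400.4223]
 [420.1548 400.2764]
 [464.4334 333.735 ]
 [423.9499 261.1991]]
[[338.5603 317.9971]
 [408.9969 366.0483]
 [470.2318 326.2396]
 [463.4156 240.9847]
 [395.8865 192.2544]
 [332.293  229.3987]]
[[256.9118 231.5791]
 [185.994  232.3755]
 [140.3727 297.5001]
 [163.86   364.6199]
 [235.9447 366.5601]
 [283.4117 298.5828]]
```

View pics/w7.png

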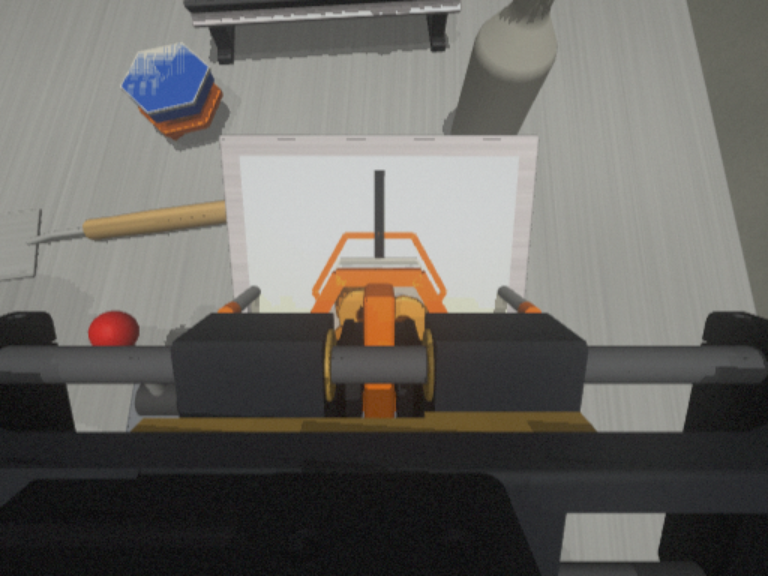

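View pics/s7.png

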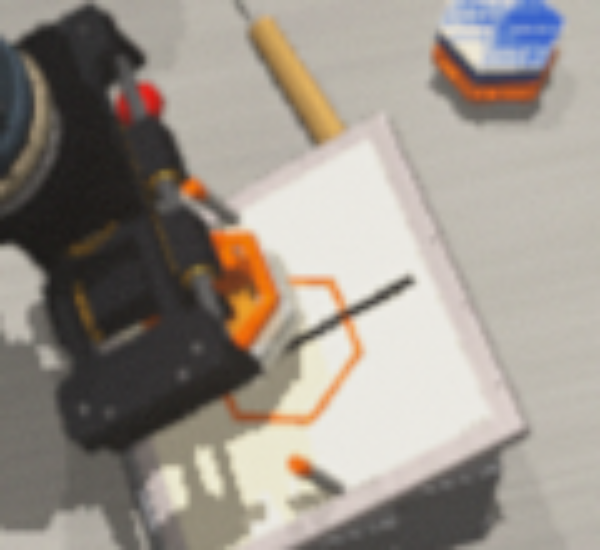

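View pics/t7.png

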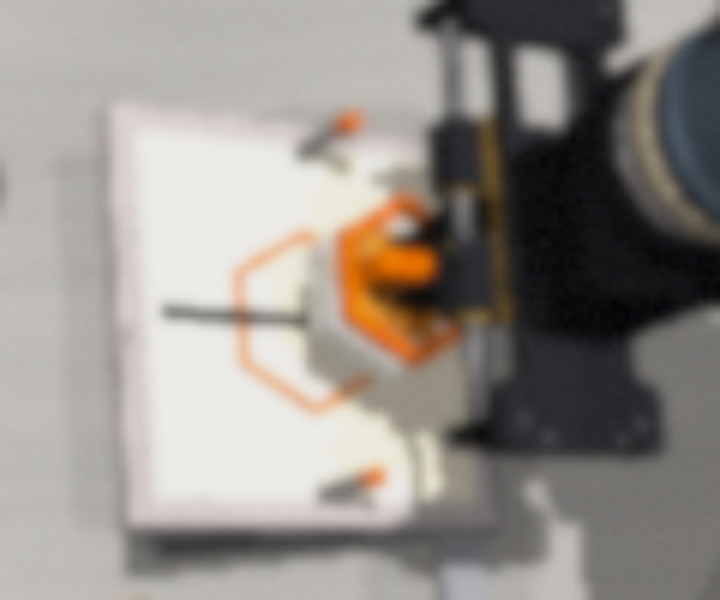

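arm_command:
  dp:
    - [0,-0.15,0.05]
    - [0,-0.3,0.1]
    - [0,-0.3,0.1]
    - [0,-0.3,0.1]
    - [0,-0.3,0.1]
    - [0,-0.3,0.1]
    - [0,-0.3,0.1]
    - [0,-0.3,0.1]
    - [0,-0.3,0.1]
    - [0,-0.3,0.1]
  twist:
    - [0,0,0]
    - [0,0,0]
    - [0,0,0]
    - [0,0,0]
    - [0,0,0]
    - [0,0,0]
    - [0,0,0]
    - [0,0,0]
    - [0,0,0]
    - [0,0,0]
  fingers: [0.0,0.0,0.0,0.0,0,0,0,0,0,0]

```text
clock: 10.45
position: [0.6522, -0.0294, 0.1594]
tcp_rot: [[0.999, 0.042, -0.022], [0.047, -0.863, 0.504], [0.002, -0.504, -0.864]]
contact_force: [-0.3, 0.6, -1.6]
gripper_width: 0.0117
```

arm_command:
  dp:
    - [0,0,0]
    - [0,0,0]
    - [0,0,0]
    - [0,0,0]
    - [0,0,0]
    - [0,0,0]
    - [0,0,0]
    - [0,0,0]
    - [0,0,0]
    - [0,0,0]
  twist:
    - [0,0,0]
    - [0,0,0]
    - [0,0,0]
    - [0,0,0]
    - [0,0,0]
    - [0,0,0]
    - [0,0,0]
    - [0,0,0]
    - [0,0,0]
    - [0,0,0]
  fingers: [0.0,0.0,0.0,0.0,0,0,0,0,0,0]

```text
clock: 11.28
position: [0.6521, -0.0293, 0.1594]
tcp_rot: [[0.999, 0.042, -0.022], [0.047, -0.863, 0.504], [0.002, -0.504, -0.864]]
contact_force: [-0.2, 0.4, -2.9]
gripper_width: 0.0118
```

arm_command:
  dp:
    - [0,0,0]
    - [0,0,0]
    - [0,0,0]
    - [0,0,0]
    - [0,0,0]
    - [0,0,0]
    - [0,0,0]
    - [0,0,0]
    - [0,0,0]
    - [0,0,0]
  twist:
    - [0,0,0]
    - [0,0,0]
    - [0,0,0]
    - [0,0,0]
    - [0,0,0]
    - [0,0,0]
    - [0,0,0]
    - [0,0,0]
    - [0,0,0]
    - [0,0,0]
  fingers: [0.0,0.0,0.0,0.0,0,0,0,0,0,0]

```text
clock: 12.12
position: [0.6521, -0.0293, 0.1595]
tcp_rot: [[0.999, 0.042, -0.022], [0.047, -0.863, 0.504], [0.002, -0.504, -0.864]]
contact_force: [-1.3, -0.0, -2.4]
gripper_width: 0.0114
```

```bash
cat >> mv.py <<'E'
TR=np.array([.5338,-.2774,0]);TY=-.4739
RT=Rz(TY)
PACK=TR+RT@[0,.018,.005]
def tool_tray(yaw=TY): # tool x=+tray y, z down -> tool y = z x x
    R=Rz(yaw);x=R[:,1];z=np.array([0,0,-1.]);return np.stack([x,np.cross(z,x),z],1)
E
python3 - <<'E'
from mv import *
s=robot.observe()
print(s['gripper_width'],s['contact_force'],s['position'],s['clock'])
go(PAN+RP@[0,0,.086],tool_for(RP))
go(PAN+RP@[-.03,0,.166],tool_for(RP))
im=robot.snapshot('wrist');cv2.imwrite('pics/w8.png',cv2.resize(im,(768,576))[:,:,::-1])
# overview for the approach over the tray
Q=PACK+RT@[0,.015,.2]
print(Q, tool_tray())
go(Q,tool_tray())
E
```

```text
0.011420325300065764 [-1.3335 -0.0061 -2.4284] [ 0.6521 -0.0293  0.1595] 12.1167
dp cm [ 0.05  0.08 -0.05] | 0.11 twist [-0.0047 -0.0025 -0.0003] deg 0.3 q [ 0.63  0.66 -0.63  1.58 -0.17  1.08  0.23] t 12.1167
dp cm [ 0.07  3.04 -8.06] | 8.62 twist [-0.0047 -0.0025 -0.0003] deg 0.3 q [ 0.63  0.66 -0.63  1.58 -0.17  1.08  0.23] t 12.1167
[ 0.5489 -0.248   0.205 ] [[ 0.4564  0.8898  0.    ]
 [ 0.8898 -0.4564  0.    ]
 [ 0.      0.     -1.    ]]
dp cm [-11.35  16.14 -14.72] | 24.61 twist [-0.4775 -0.2787 -1.0235] deg 66.7 q [ 0.63  0.66 -0.63  1.58 -0.17  1.08  0.23] t 12.1667
```

View pics/w8.png

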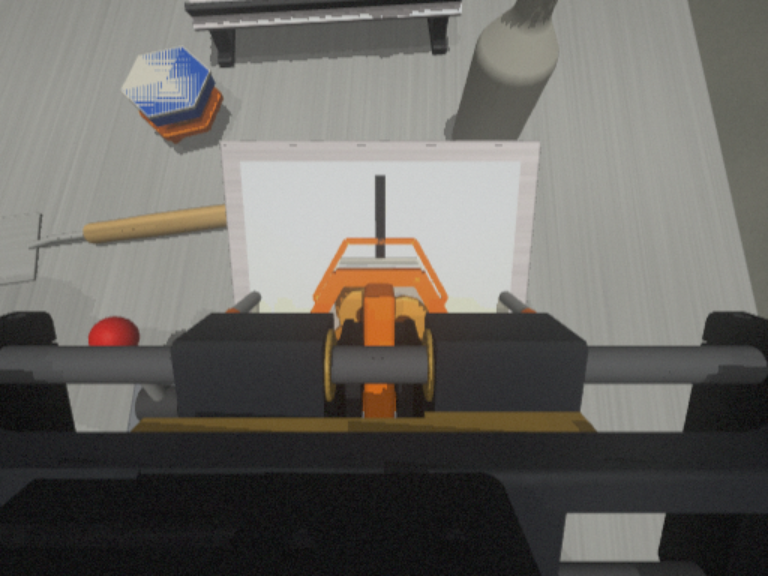

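```bash
python3 - <<'E'
import cv2
s=cv2.imread('pics/scene0.png');t=cv2.imread('pics/top0.png')
cv2.imwrite('pics/sT.png',cv2.resize(s[180:255,115:200],None,fx=8,fy=8,interpolation=cv2.INTER_CUBIC))
cv2.imwrite('pics/tT.png',cv2.resize(t[180:255,300:385],None,fx=8,fy=8,interpolation=cv2.INTER_CUBIC))
E
```

```text
(no output)
```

View pics/sT.png

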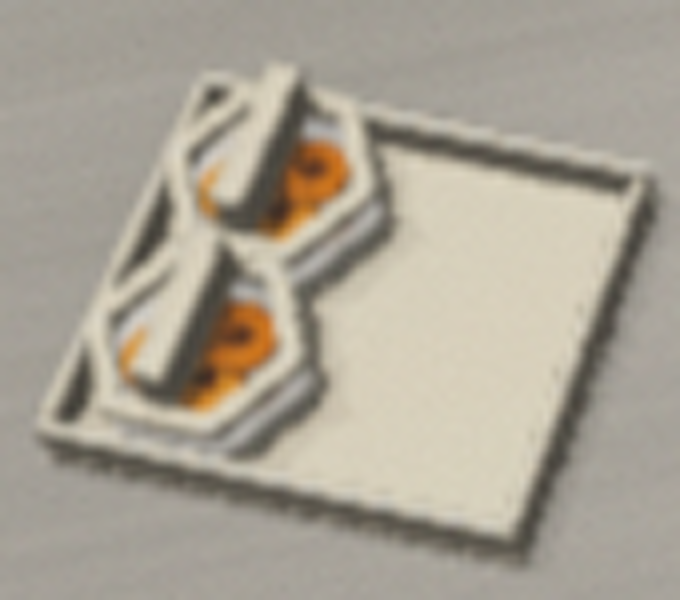

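View pics/tT.png

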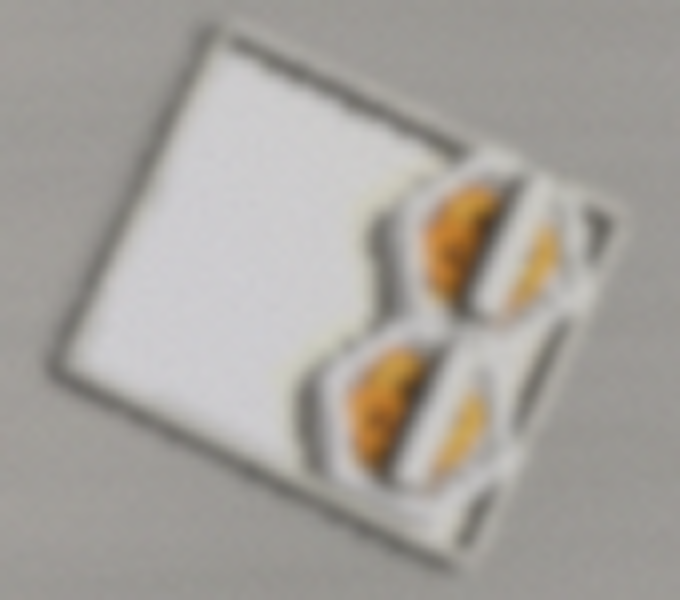

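```bash
python3 - <<'E'
from mv import *
f=lambda c,l:[(x/8+c[0]-.44,y/8+c[1]-.44) for x,y in l]
sc=(115,180);tc=(300,180)
for n,l in(('scene near',f(sc,[(283,70),(235,205)])),('scene far',f(sc,[(205,243),(155,376)])),('top near',f(tc,[(473,338),(410,477)])),('top far',f(tc,[(542,185),(487,310)]))):
    p=[atz(n.split()[0],u,.061) for u in l]
    m=(p[0]+p[1])/2;d=p[1]-p[0]
    print(n,m,'len',np.linalg.norm(d),'yaw',np.arctan2(d[1],d[0]),'tray',RT.T@(m-TR))
sn=f(sc,[(355,100),(380,185),(290,260),(170,155)]);sf=f(sc,[(285,265),(305,345),(210,430),(105,405),(92,325)])
for l in(sn,sf): print([ (RT.T@(atz('scene',u,.037)-TR))[:2].round(4) for u in l])
E
```

```text
scene near [ 0.4866 -0.2982  0.061 ] len 0.053891900936038864 yaw -0.40205073796482826 tray [-0.0325 -0.0401  0.061 ]
scene far [ 0.5462 -0.3297  0.061 ] len 0.04962153254582625 yaw -0.4163103006575154 tray [ 0.035  -0.0409  0.061 ]
top near [ 0.4888 -0.2987  0.061 ] len 0.05391165211955594 yaw 2.6543433112730006 tray [-0.0303 -0.0395  0.061 ]
top far [ 0.5441 -0.3282  0.061 ] len 0.04912287968589627 yaw 2.664973326869112 tray [ 0.0323 -0.0405  0.061 ]
[array([-0.0672, -0.024 ]), array([-0.0366, -0.0039]), array([-0.002 , -0.0229]), array([-0.0317, -0.0774])]
[array([ 0.0001, -0.0238]), array([ 0.0272, -0.0066]), array([ 0.0635, -0.0252]), array([ 0.0627, -0.0616]), array([ 0.036 , -0.0773])]
```

arm_command:
  dp:
    - [0,0,-1]
    - [0,0,-3]
    - [0,1,-5.5]
    - [0,2,-7.5]
    - [0,3,-8]
    - [0,3,-8]
  twist:
    - [0,0,0]
    - [0,0,0]
    - [0,0,0]
    - [0,0,0]
    - [0,0,0]
    - [0,0,0]
  fingers: [0,0,0,0,0,0]

```text
clock: 12.67
position: [0.6559, -0.1001, 0.2134]
tcp_rot: [[0.999, 0.038, -0.018], [0.042, -0.864, 0.501], [0.003, -0.501, -0.865]]
contact_force: [-0.3, -1.2, -2.4]
gripper_width: 0.0117
```

```bash
python3 - <<'E'
from mv import *
s=robot.observe();print(s['position'],s['gripper_width'])
go(PACK+RT@[0,.012,.18],tool_tray())
E
```

```text
[ 0.6559 -0.1001  0.2134] 0.011727544738226866
dp cm [-11.47  14.03  -4.89] | 18.77 twist [-0.4733 -0.2796 -1.0289] deg 66.8 q [ 0.7   0.64 -0.61  1.47 -0.17  1.24  0.27] t 12.6667
```

arm_command:
  dp:
    - [-0.9,1.1,-0.4]
    - [-2,2.5,-0.9]
    - [-3.2,3.9,-1.4]
    - [-4.4,5.3,-1.9]
    - [-5.6,6.8,-2.4]
    - [-6.8,8.3,-2.9]
    - [-8,9.8,-3.4]
    - [-9.2,11.2,-3.9]
    - [-10.2,12.4,-4.3]
    - [-11,13.4,-4.7]
  twist:
    - [-0.038,-0.022,-0.082]
    - [-0.085,-0.05,-0.185]
    - [-0.133,-0.078,-0.288]
    - [-0.18,-0.106,-0.391]
    - [-0.232,-0.137,-0.504]
    - [-0.284,-0.168,-0.617]
    - [-0.331,-0.196,-0.72]
    - [-0.379,-0.224,-0.823]
    - [-0.421,-0.249,-0.916]
    - [-0.454,-0.268,-0.988]
  fingers: [0,0,0,0,0,0,0,0,0,0]

```text
clock: 13.5
position: [0.5504, -0.2384, 0.1849]
tcp_rot: [[0.482, 0.876, -0.015], [0.876, -0.482, 0.023], [0.013, -0.024, -1.0]]
contact_force: [0.3, -0.4, -2.4]
gripper_width: 0.0115
```

```bash
python3 - <<'E'
from mv import *
s=robot.observe();print(s['position'],s['gripper_width'])
go(PACK+RT@[0,.012,.15],tool_tray())
E
```

```text
[ 0.5504 -0.2384  0.1849] 0.011544886596819466
dp cm [-1.26  0.41  2.97] | 3.25 twist [-0.0236 -0.0134 -0.0289] deg 2.3 q [ 0.87  0.49 -0.71  1.71  0.33  1.09  1.12] t 13.5
```

arm_command:
  dp:
    - [-0.3,0.2,0.8]
    - [-0.6,0.3,1.6]
    - [-0.8,0.3,2.4]
    - [-0.8,0.3,2.8]
    - [-0.8,0.3,2.8]
    - [-0.8,0.3,2.8]
  twist:
    - [-0.01,-0.006,-0.012]
    - [-0.02,-0.012,-0.025]
    - [-0.02,-0.012,-0.025]
    - [-0.02,-0.012,-0.025]
    - [-0.02,-0.012,-0.025]
    - [-0.02,-0.012,-0.025]
  fingers: [0,0,0,0,0,0]

```text
clock: 14.0
position: [0.5507, -0.2471, 0.1575]
tcp_rot: [[0.465, 0.885, -0.001], [0.885, -0.465, 0.004], [0.003, -0.003, -1.0]]
contact_force: [0.0, -1.1, -2.4]
gripper_width: 0.0118
```

```bash
python3 - <<'E'
from mv import *
s=robot.observe();print(s['position'],s['gripper_width'])
print('tray frame tcp',RT.T@(s['position']-TR))
go(PACK+RT@[0,.012,.081],tool_tray())
W=wristT(s)
im=robot.snapshot('wrist');cv2.imwrite('pics/w9.png',cv2.resize(im,(768,576))[:,:,::-1])
cv2.imwrite('pics/s9.png',cv2.resize(robot.snapshot('scene')[160:270,90:240],None,fx=5,fy=5)[:,:,::-1])
cv2.imwrite('pics/t9.png',cv2.resize(robot.snapshot('top')[160:270,280:430],None,fx=5,fy=5)[:,:,::-1])
pts=[TR+RT@np.array(v) for v in [(-.0725,-.0825,.025),(-.0725,.0825,.025),(-.061,-.039,.061),(-.005,-.039,.061),(.005,-.039,.061),(-.033,-.001,.037),(-.066,-.020,.037)]]
print(proj('wrist',pts,W)*1.5)
E
```

```text
[ 0.5507 -0.2471  0.1575] 0.011819518897253746
tray frame tcp [0.0012 0.0346 0.1575]
dp cm [-0.48 -0.1   7.14] | 7.16 twist [-0.0031 -0.0027 -0.0102] deg 0.6 q [ 0.86  0.51 -0.7   1.75  0.37  1.02  1.12] t 14.0
[[213.3916 177.9239]
 [444.4117 175.6289]
 [261.265  194.6073]
 [267.9564 280.7463]
 [269.0813 295.2274]
 [327.6415 234.1012]
 [298.1443 186.3562]]
```

View pics/w9.png

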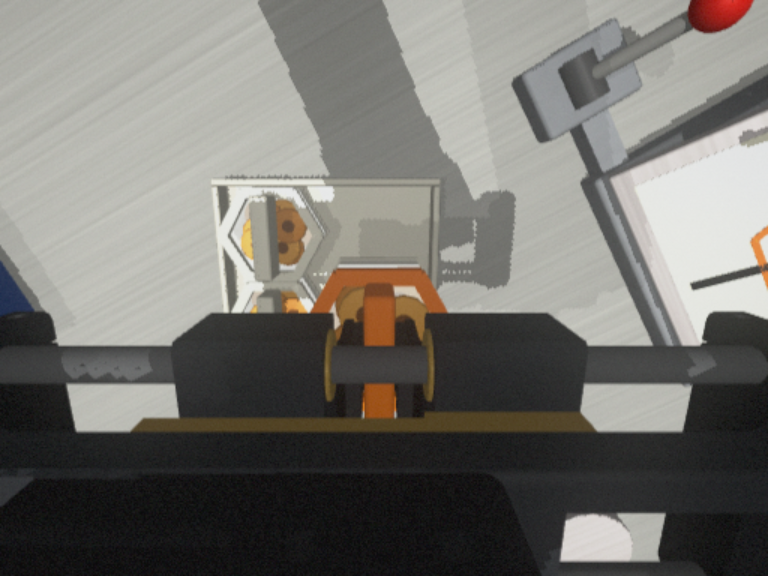

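View pics/s9.png

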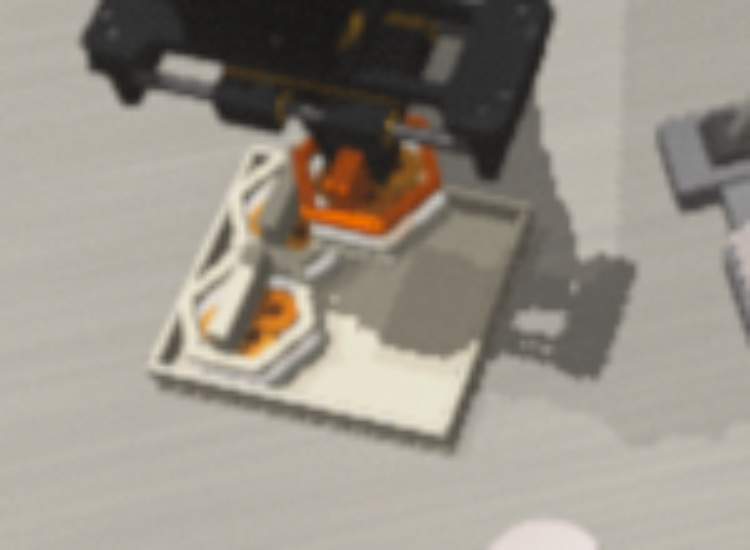

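View pics/t9.png

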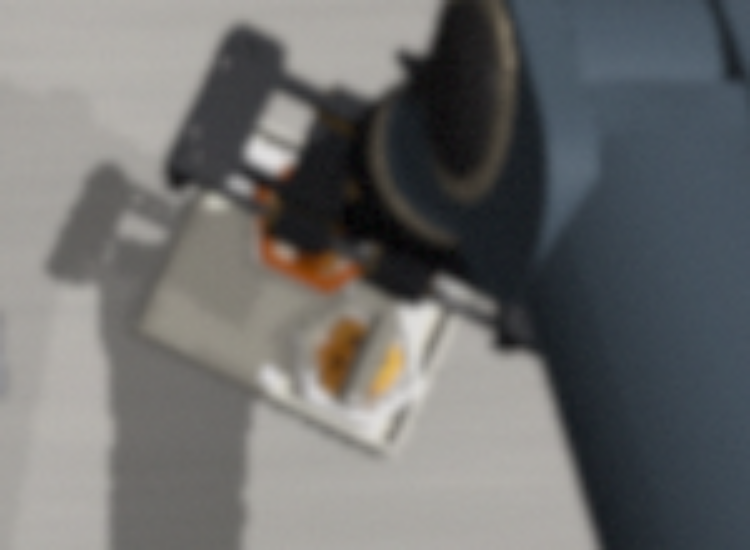

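arm_command:
  dp:
    - [-0.2,-0.1,1]
    - [-0.4,-0.2,3]
    - [-0.4,-0.2,5]
    - [-0.4,-0.2,7]
    - [-0.4,-0.2,8.5]
    - [-0.4,-0.2,9.5]
    - [-0.4,-0.2,10.2]
    - [-0.4,-0.2,10.6]
    - [-0.4,-0.2,10.6]
    - [-0.4,-0.2,10.6]
  twist:
    - [-0.003,-0.003,-0.005]
    - [-0.003,-0.003,-0.005]
    - [-0.003,-0.003,-0.005]
    - [-0.003,-0.003,-0.005]
    - [-0.003,-0.003,-0.005]
    - [-0.003,-0.003,-0.005]
    - [-0.003,-0.003,-0.005]
    - [-0.003,-0.003,-0.005]
    - [-0.003,-0.003,-0.005]
    - [-0.003,-0.003,-0.005]
  fingers: [0,0,0,0,0,0,0,0,0,0]

```text
clock: 14.98
position: [0.5471, -0.2502, 0.0526]
tcp_rot: [[0.461, 0.887, 0.001], [0.887, -0.461, -0.002], [-0.001, 0.002, -1.0]]
contact_force: [0.0, -0.1, -2.1]
gripper_width: 0.0115
```

```bash
python3 - <<'E'
from mv import *
s=robot.observe();print(s['position'],s['gripper_width'],s['contact_force'],s['wrist_torque'])
print('tray frame tcp',RT.T@(s['position']-TR))
go(PACK+RT@[-.001,.0,.036],tool_tray(-.48))
W=wristT(s)
im=robot.snapshot('wrist');cv2.imwrite('pics/w10.png',cv2.resize(im,(768,576))[:,:,::-1])
cv2.imwrite('pics/s10.png',cv2.resize(robot.snapshot('scene')[160:270,90:240],None,fx=5,fy=5)[:,:,::-1])
E
```

```text
[ 0.5471 -0.2502  0.0526] 0.011454444525820841 [ 0.0238 -0.0595 -2.1281] [ 0.0783 -0.1633 -0.0392]
tray frame tcp [-0.0005  0.0303  0.0526]
dp cm [-1.23 -0.04  1.16] | 1.69 twist [0.0022 0.0011 0.0008] deg 0.1 q [ 0.81  0.63 -0.62  1.83  0.48  0.83  1.04] t 14.9833
```

View pics/w10.png

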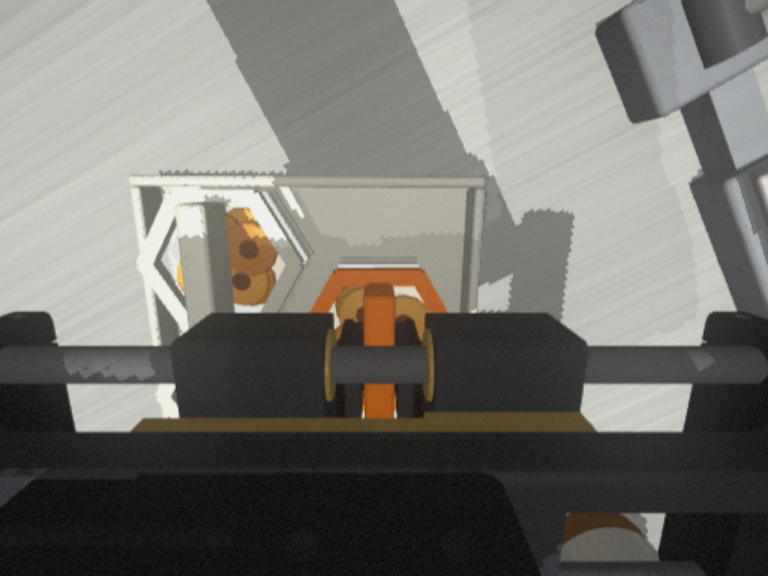

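View pics/s10.png

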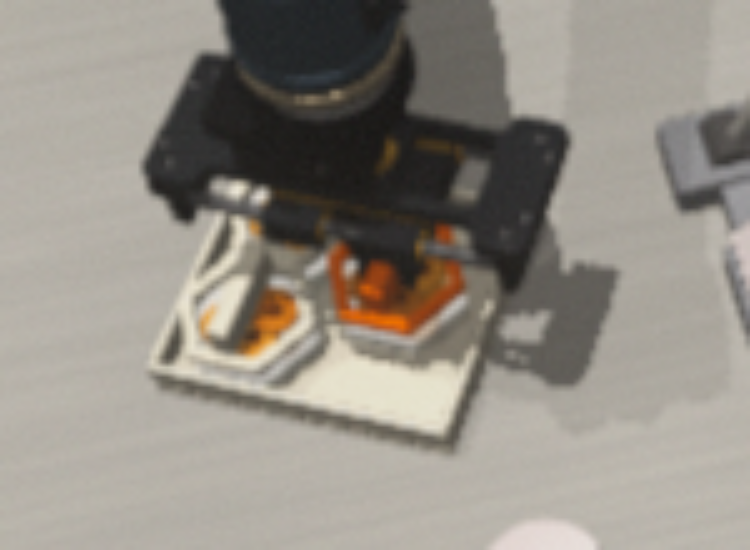

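arm_command:
  dp:
    - [0,0,0.3]
    - [0,0,0.6]
    - [0,0,0.8]
    - [0,0,0.95]
    - [0,0,1.05]
    - [0,0,1.1]
    - [0,0,1.1]
  twist:
    - [0,0,0]
    - [0,0,0]
    - [0,0,0]
    - [0,0,0]
    - [0,0,0]
    - [0,0,0]
    - [0,0,0]
  fingers: [0,0,0,0,0,0,0]

```text
clock: 15.67
position: [0.5466, -0.2501, 0.0409]
tcp_rot: [[0.461, 0.887, 0.0], [0.887, -0.461, -0.002], [-0.001, 0.001, -1.0]]
contact_force: [-0.1, 0.4, -3.0]
gripper_width: 0.0118
```

```bash
python3 - <<'E'
from mv import *
s=robot.observe();print(s['position'],s['gripper_width'],s['contact_force'],s['wrist_torque'])
E
```

```text
[ 0.5466 -0.2501  0.0409] 0.011788708298171857 [-0.0773  0.4031 -3.0418] [ 0.026  -0.18   -0.0062]
```

arm_command:
  dp:
    - [0,0,0.1]
    - [0,0,0.15]
    - [0,0,0.15]
  twist:
    - [0,0,0]
    - [0,0,0]
    - [0,0,0]
  fingers: [0,0,0]

```text
clock: 15.92
position: [0.5466, -0.2502, 0.0395]
tcp_rot: [[0.461, 0.887, 0.0], [0.887, -0.461, -0.002], [-0.001, 0.001, -1.0]]
contact_force: [0.7, -0.1, -1.7]
gripper_width: 0.0117
```

arm_command:
  dp:
    - [0,0,0.1]
    - [0,0,0.1]
    - [0,0,0.1]
  twist:
    - [0,0,0]
    - [0,0,0]
    - [0,0,0]
  fingers: [0,0,0]

```text
clock: 16.17
position: [0.5468, -0.2503, 0.0391]
tcp_rot: [[0.461, 0.887, 0.001], [0.887, -0.461, -0.002], [-0.002, 0.002, -1.0]]
contact_force: [-1.7, 0.1, 2.8]
gripper_width: 0.012
```

arm_command:
  dp:
    - [-0.2,0,-0.05]
    - [-0.4,0,-0.05]
    - [-0.6,0,-0.05]
    - [-0.8,0,-0.05]
    - [-1.0,0,-0.05]
    - [-1.0,0,-0.05]
  twist:
    - [0,0,0]
    - [0,0,0]
    - [0,0,0]
    - [0,0,0]
    - [0,0,0]
    - [0,0,0]
  fingers: [0,0,0,0,0,0]

```text
clock: 16.67
position: [0.5419, -0.2595, 0.0391]
tcp_rot: [[0.462, 0.887, 0.001], [0.887, -0.462, -0.002], [-0.001, 0.001, -1.0]]
contact_force: [-0.6, -0.2, -0.5]
gripper_width: 0.0119
```

```bash
python3 - <<'E'
from mv import *
s=robot.observe();print(s['contact_force'],'tool',s['tcp_rot'].T@s['contact_force'],s['wrist_torque'])
print('tray frame tcp',RT.T@(s['position']-TR))
im=robot.snapshot('wrist');cv2.imwrite('pics/w11.png',cv2.resize(im,(768,576))[:,:,::-1])
E
```

```text
[-0.5861 -0.1682 -0.4891] tool [-0.4192 -0.4429  0.489 ] [ 0.2254 -0.087   0.0286]
tray frame tcp [-0.0009  0.0196  0.0391]
```

View pics/w11.png

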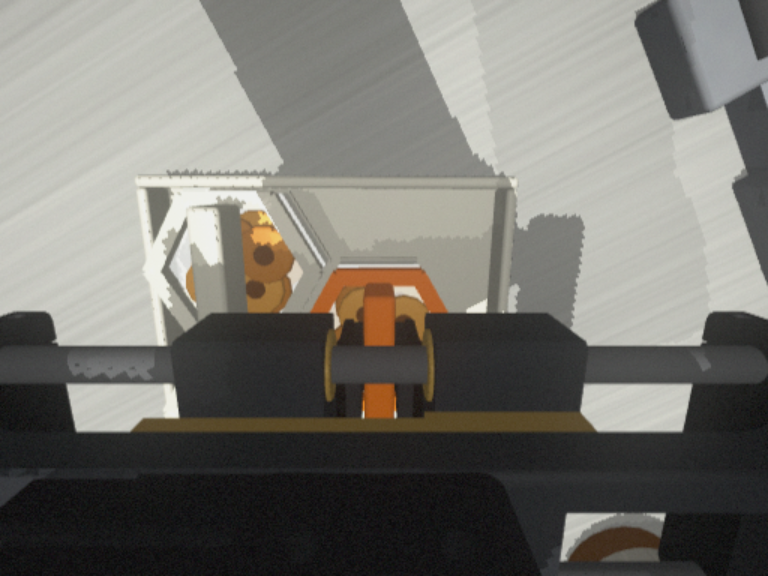

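arm_command:
  dp:
    - [-0.1,0,0]
    - [-0.2,0,0]
    - [-0.3,0,0]
    - [-0.3,0,0]
  twist:
    - [0,0,0]
    - [0,0,0]
    - [0,0,0]
    - [0,0,0]
  fingers: [0,0,0,0]

```text
clock: 17.05
position: [0.5406, -0.2618, 0.0391]
tcp_rot: [[0.461, 0.887, 0.0], [0.887, -0.461, -0.002], [-0.001, 0.001, -1.0]]
contact_force: [-0.0, 0.7, 0.5]
gripper_width: 0.0117
```

arm_command:
  dp:
    - [-0.1,0,0]
    - [-0.2,0,0]
    - [-0.2,0,0]
    - [-0.2,0,0]
  twist:
    - [0,0,0]
    - [0,0,0]
    - [0,0,0]
    - [0,0,0]
  fingers: [0,0,0,0]

```text
clock: 17.38
position: [0.5397, -0.2635, 0.0391]
tcp_rot: [[0.461, 0.887, 0.001], [0.887, -0.461, -0.002], [-0.001, 0.001, -1.0]]
contact_force: [0.5, 1.2, -0.4]
gripper_width: 0.0118
```

```bash
python3 - <<'E'
from mv import *
s=robot.observe();print(s['contact_force'],'tool',s['tcp_rot'].T@s['contact_force'],s['wrist_torque'])
print('tray frame tcp',RT.T@(s['position']-TR))
im=robot.snapshot('wrist');cv2.imwrite('pics/w12.png',cv2.resize(im,(768,576))[:,:,::-1])
E
```

```text
[ 0.4749  1.2255 -0.391 ] tool [ 1.3069 -0.1444  0.3893] [ 0.4274 -0.2694 -0.0232]
tray frame tcp [-0.0011  0.0151  0.0391]
```

View pics/w12.png

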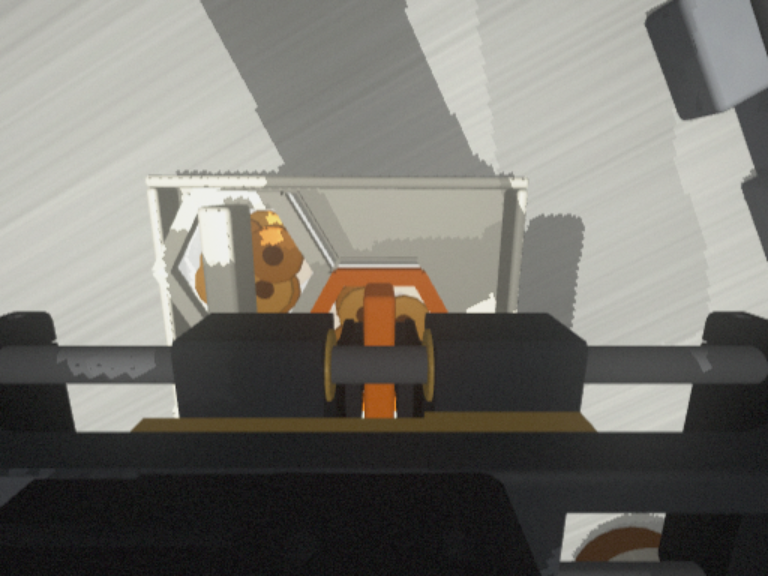

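arm_command:
  dp:
    - [-0.1,0,0]
    - [-0.2,0,0]
    - [-0.2,0,0]
  twist:
    - [0,0,0]
    - [0,0,0]
    - [0,0,0]
  fingers: [0,0,0]

```text
clock: 17.68
position: [0.5396, -0.2639, 0.0392]
tcp_rot: [[0.461, 0.888, 0.002], [0.888, -0.461, 0.0], [0.001, 0.002, -1.0]]
contact_force: [3.0, 4.1, -1.7]
gripper_width: 0.0115
```

```bash
python3 - <<'E'
from mv import *
s=robot.observe();print(s['contact_force'],'tool',s['tcp_rot'].T@s['contact_force'],s['wrist_torque'])
print('tray frame tcp',RT.T@(s['position']-TR))
E
```

```text
[ 3.0244  4.0993 -1.7215] tool [5.0295 0.7925 1.7293] [ 1.0758 -0.7427 -0.1283]
tray frame tcp [-0.001   0.0147  0.0392]
```

arm_command:
  dp:
    - [0.1,0,0.03]
    - [0.15,0,0.05]
    - [0.15,0,0.05]
    - [0.15,0,0.05]
    - [0.15,0,0.05]
    - [0.15,0,0.05]
    - [0.15,0,0.05]
  twist:
    - [0,0,0]
    - [0,0,0]
    - [0,0,0]
    - [0,0,0]
    - [0,0,0]
    - [0,0,0]
    - [0,0,0]
  fingers: [0,0,0,0.3,0.3,0.3,0.3]

```text
clock: 18.27
position: [0.5388, -0.2648, 0.0383]
tcp_rot: [[0.462, 0.887, -0.001], [0.887, -0.462, -0.002], [-0.003, 0.0, -1.0]]
contact_force: [-0.2, -0.6, 0.2]
gripper_width: 0.0244
```

```bash
python3 - <<'E'
from mv import *
s=robot.observe();print(s['contact_force'],'tool',s['tcp_rot'].T@s['contact_force'],s['gripper_width'],s['position'])
im=robot.snapshot('wrist');cv2.imwrite('pics/w13.png',cv2.resize(im,(768,576))[:,:,::-1])
E
```

```text
[-0.2223 -0.5921  0.2033] tool [-0.6283  0.0764 -0.2016] 0.024366242283273557 [ 0.5388 -0.2648  0.0383]
```

View pics/w13.png

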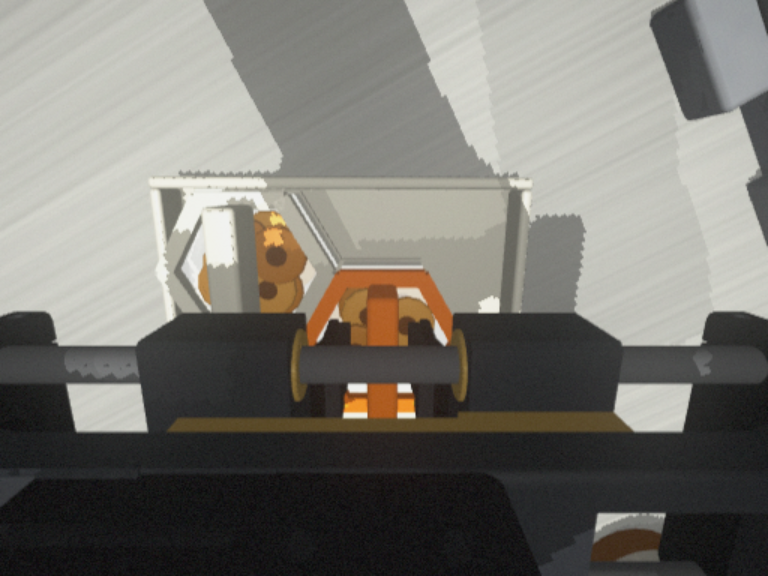

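Released cleanly. Raise vertically and look.

arm_command:
  dp:
    - [0,0,-0.5]
    - [0,0,-1.5]
    - [0,0,-3]
    - [0,0,-5]
    - [0,0,-8]
    - [0,0,-11]
    - [0,0,-14]
    - [0,0,-15]
    - [0,0,-15]
  twist:
    - [0,0,0]
    - [0,0,0]
    - [0,0,0]
    - [0,0,0]
    - [0,0,0]
    - [0,0,0]
    - [0,0,0]
    - [0,0,0]
    - [0,0,0]
  fingers: [0.3,0.3,0.3,0.3,0.3,0.3,0.3,0,0]

```text
clock: 19.07
position: [0.5414, -0.2641, 0.1927]
tcp_rot: [[0.461, 0.887, 0.007], [0.887, -0.461, -0.005], [-0.001, 0.008, -1.0]]
contact_force: [0.4, -0.0, 0.3]
gripper_width: 0.0186
```

```bash
python3 - <<'E'
from mv import *
s=robot.observe();print(s['contact_force'],s['position'])
im=robot.snapshot('wrist');cv2.imwrite('pics/w14.png',cv2.resize(im,(768,576))[:,:,::-1])
cv2.imwrite('pics/s14.png',cv2.resize(robot.snapshot('scene')[170:260,100:210],None,fx=7,fy=6.6)[:,:,::-1])
# lamp off: TCP start on the +x side of ball
piv=np.array([.4939,-.06,0]);x=np.array([-.049,.9988,0])
print('above pre-off'); go(piv+x*.11+[0,0,.19],tool_for(Rz(PY)))
E
```

```text
[ 0.4471 -0.0427  0.3299] [ 0.5414 -0.2641  0.1927]
above pre-off
dp cm [ 25.51 -18.93  -0.23] | 31.76 twist [0.0017 0.0013 1.0424] deg 59.7 q [ 0.91  0.47 -0.71  1.73  0.35  1.07  1.17] t 19.1667
```

View pics/w14.png

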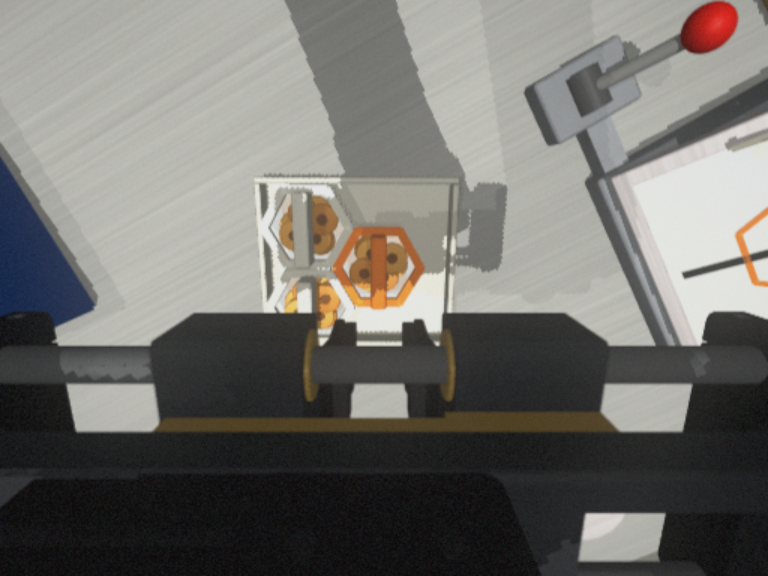

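View pics/s14.png

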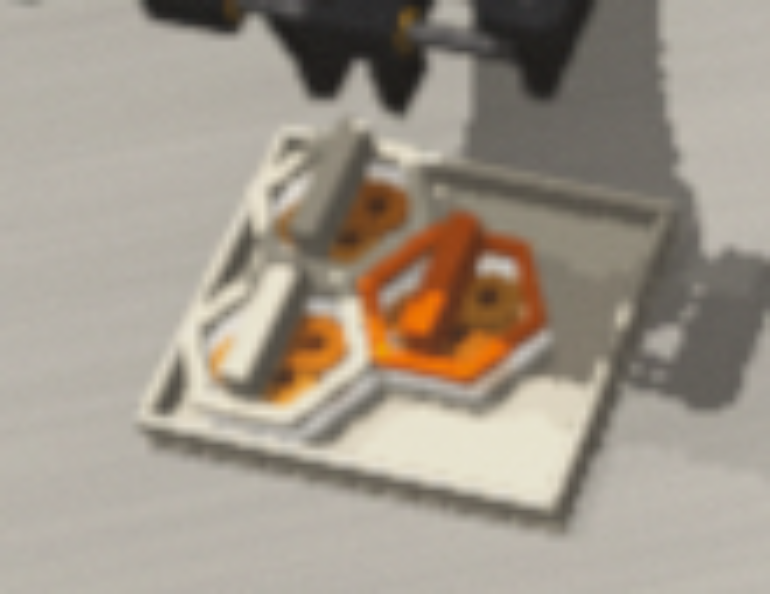

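arm_command:
  dp:
    - [2,-1.5,0]
    - [5,-3.7,0]
    - [8,-6,0]
    - [11,-8.2,0]
    - [14,-10.4,0]
    - [17,-12.6,0]
    - [20,-14.8,0]
    - [23,-17,0]
    - [25,-18.6,0]
    - [25.5,-18.9,0]
  twist:
    - [0,0,0.08]
    - [0,0,0.2]
    - [0,0,0.32]
    - [0,0,0.44]
    - [0,0,0.56]
    - [0,0,0.68]
    - [0,0,0.8]
    - [0,0,0.92]
    - [0,0,1.02]
    - [0,0,1.042]
  fingers: [0,0,0,0,0,0,0,0,0,0]

```text
clock: 20.0
position: [0.4865, 0.0551, 0.1866]
tcp_rot: [[0.999, 0.054, -0.003], [0.054, -0.999, 0.0], [-0.003, -0.0, -1.0]]
contact_force: [-0.9, -0.2, 1.2]
gripper_width: 0.0006
```

```bash
python3 - <<'E'
from mv import *
s=robot.observe();print(s['contact_force'],s['position'],s['gripper_width'])
piv=np.array([.4939,-.06,0]);x=np.array([-.049,.9988,0])
go(piv+x*.11+[0,0,.086],tool_for(Rz(PY)))
E
```

```text
[-0.9026 -0.2303  1.159 ] [0.4865 0.0551 0.1866] 0.0006284113815378516
dp cm [ 0.21  0.53 10.06] | 10.08 twist [-0.0002  0.0033  0.0048] deg 0.3 q [ 0.35  0.27 -0.65  1.97  0.2   0.96 -0.34] t 20.0
```

arm_command:
  dp:
    - [0.1,0.2,3]
    - [0.2,0.2,6]
    - [0.2,0.2,9]
    - [0.2,0.2,10]
    - [0.2,0.2,10]
    - [0.2,0.2,10]
  twist:
    - [0,0,0]
    - [0,0,0]
    - [0,0,0]
    - [0,0,0]
    - [0,0,0]
    - [0,0,0]
  fingers: [0,0,0,0,0,0]

```text
clock: 20.5
position: [0.491, 0.0478, 0.0876]
tcp_rot: [[0.999, 0.05, -0.002], [0.05, -0.999, -0.001], [-0.002, 0.001, -1.0]]
contact_force: [0.5, -0.6, -0.5]
gripper_width: 0.0004
```

```bash
python3 - <<'E'
from mv import *
s=robot.observe();print(s['contact_force'],s['position'],s['gripper_width'])
piv=np.array([.4939,-.06,0]);x=np.array([-.049,.9988,0])
cv2.imwrite('pics/s15.png',cv2.resize(robot.snapshot('scene')[130:260,190:320],None,fx=4.5,fy=4.5)[:,:,::-1])
go(piv-x*.0125+[0,0,.084],tool_for(Rz(PY)))
E
```

```text
[ 0.4964 -0.5733 -0.4802] [0.491  0.0478 0.0876] 0.00038972736504701234
dp cm [-0.34 12.04  0.48] | 12.06 twist [ 0.0013 -0.001   0.0006] deg 0.1 q [ 0.29  0.41 -0.58  2.06  0.33  0.76 -0.45] t 20.55
```

View pics/s15.png

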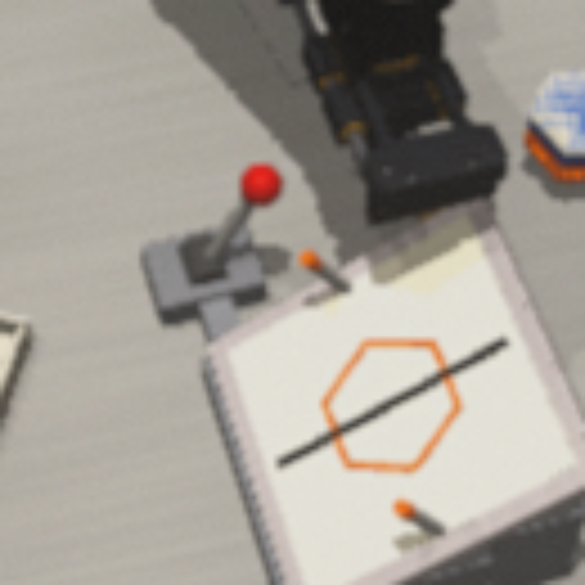

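arm_command:
  dp:
    - [-0.1,3,0.3]
    - [-0.2,6,0.3]
    - [-0.3,8,0.3]
    - [-0.3,10,0.3]
    - [-0.3,11.2,0.3]
    - [-0.3,12,0.3]
    - [-0.3,12.2,0.3]
    - [-0.3,12.2,0.3]
  twist:
    - [0,0,0]
    - [0,0,0]
    - [0,0,0]
    - [0,0,0]
    - [0,0,0]
    - [0,0,0]
    - [0,0,0]
    - [0,0,0]
  fingers: [0,0,0,0,0,0,0,0]

```text
clock: 21.22
position: [0.495, -0.0744, 0.0859]
tcp_rot: [[0.999, 0.049, 0.002], [0.049, -0.999, -0.002], [0.002, 0.002, -1.0]]
contact_force: [1.0, 1.2, 0.6]
gripper_width: 0.0006
```

arm_command:
  dp:
    - [0,-2,-1]
    - [0,-3,-3]
    - [0,-4,-6]
    - [0,-6,-10]
    - [0,-10,-14]
    - [0,-14,-15]
    - [0,-18,-15]
    - [0,-20,-15]
    - [0,-20,-15]
  twist:
    - [0,0,0]
    - [0,0,0]
    - [0,0,0]
    - [0,0,0]
    - [0,0,0]
    - [0,0,0]
    - [0,0,0]
    - [0,0,0]
    - [0,0,0]
  fingers: [0,0,0,0,0,0,0,0,0]

```text
clock: 21.97
position: [0.4831, 0.1355, 0.237]
tcp_rot: [[0.998, 0.063, 0.004], [0.063, -0.998, 0.003], [0.004, -0.003, -1.0]]
contact_force: [-0.4, 0.9, -0.0]
gripper_width: 0.0007
```

```bash
python3 - <<'E'
from mv import *
s=robot.observe();print(s['contact_force'],s['position'],s['clock'])
a=robot.snapshot('scene');b=robot.snapshot('top')
cv2.imwrite('pics/s16f.png',a[:,:,::-1]);cv2.imwrite('pics/t16f.png',b[:,:,::-1])
cv2.imwrite('pics/s16.png',cv2.resize(a[160:260,110:260],None,fx=5,fy=5,interpolation=2)[:,:,::-1])
cv2.imwrite('pics/t16.png',cv2.resize(b[170:270,240:390],None,fx=5,fy=5,interpolation=2)[:,:,::-1])
E
```

```text
[-0.4342  0.9031 -0.0356] [0.4831 0.1355 0.237 ] 21.9667
```

View pics/s16.png

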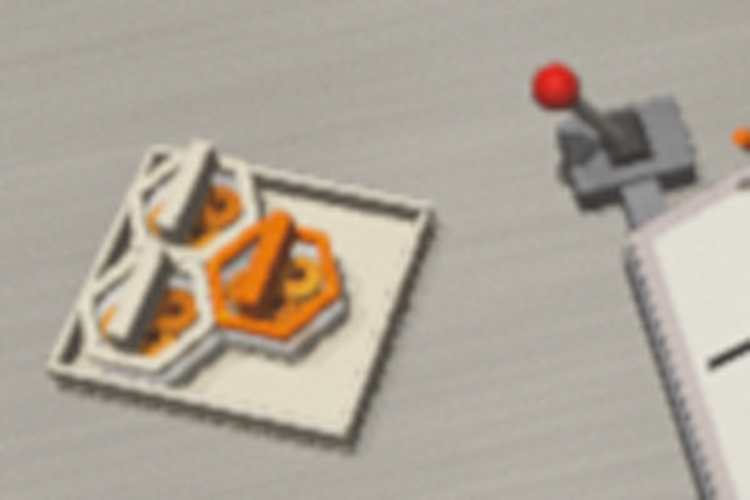

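View pics/t16.png

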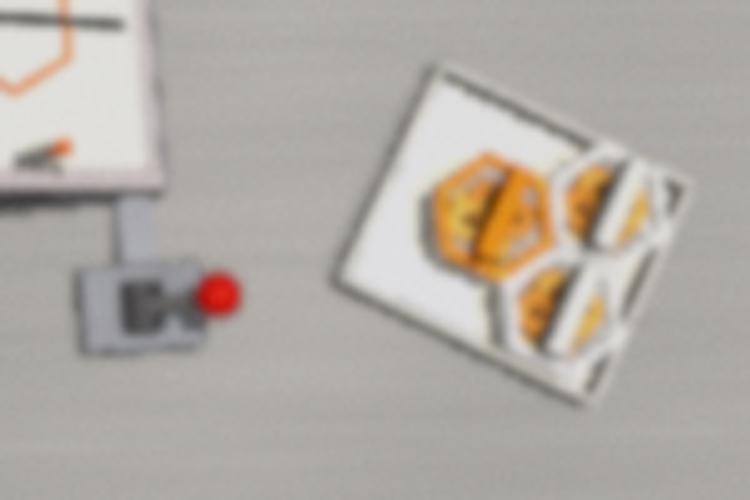

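View pics/s16f.png

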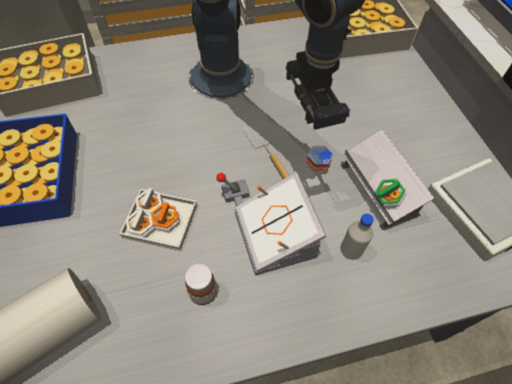

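```bash
python3 - <<'E'
from mv import *
go(TR+RT@[.10,-.01,.21],tool_tray(-.48))
E
```

```text
dp cm [10.87 46.69  2.62] | 48.01 twist [ 0.002  -0.0001 -1.0353] deg 59.3 q [ 0.28  0.24 -0.72  1.89  0.19  1.07 -0.47] t 22.0667
```

arm_command:
  dp:
    - [1,4,0]
    - [2,8,0]
    - [3,12,0]
    - [4,16,0]
    - [5,20,0.5]
    - [6,24,1]
    - [7,28,1.5]
    - [8,32,2]
    - [8.7,36,2.3]
    - [9.4,40,2.6]
  twist:
    - [0,0,-0.1]
    - [0,0,-0.2]
    - [0,0,-0.3]
    - [0,0,-0.4]
    - [0,0,-0.5]
    - [0,0,-0.6]
    - [0,0,-0.7]
    - [0,0,-0.8]
    - [0,0,-0.9]
    - [0,0,-1.0]
  fingers: [0,0,0,0,0,0,0,0,0,0]

```text
clock: 22.9
position: [0.5973, -0.2727, 0.2087]
tcp_rot: [[0.495, 0.869, -0.001], [0.869, -0.495, -0.002], [-0.002, -0.0, -1.0]]
contact_force: [0.5, 0.6, 0.9]
gripper_width: 0.0007
```

```bash
python3 - <<'E'
from mv import *
go(TR+RT@[.10,-.01,.21],tool_tray(-.48))
E
```

```text
dp cm [-4.11  4.75 -0.12] | 6.28 twist [-0.0001  0.0024 -0.0383] deg 2.2 q [ 0.85  0.55 -0.71  1.57  0.38  1.17  1.11] t 22.9
```

arm_command:
  dp:
    - [-1.5,2,0]
    - [-3,4,0]
    - [-3.5,4.7,0]
    - [-3.5,4.7,0]
    - [-3.5,4.7,0]
    - [-3.5,4.7,0]
  twist:
    - [0,0,-0.035]
    - [0,0,-0.035]
    - [0,0,-0.035]
    - [0,0,-0.035]
    - [0,0,-0.035]
    - [0,0,-0.035]
  fingers: [0,0,0,0,0,0]

```text
clock: 23.4
position: [0.6213, -0.3206, 0.2099]
tcp_rot: [[0.465, 0.885, -0.0], [0.885, -0.465, -0.001], [-0.001, 0.0, -1.0]]
contact_force: [0.8, 0.4, 0.4]
gripper_width: 0.001
```

```bash
python3 - <<'E'
from mv import *
s=robot.observe();np.save('W17.npy',wristT(s))
im=robot.snapshot('wrist');cv2.imwrite('pics/w17f.png',im[:,:,::-1])
cv2.imwrite('pics/w17.png',cv2.resize(im[80:240,150:350],None,fx=4,fy=3.75,interpolation=2)[:,:,::-1])
E
```

```text
(no output)
```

View pics/w17.png

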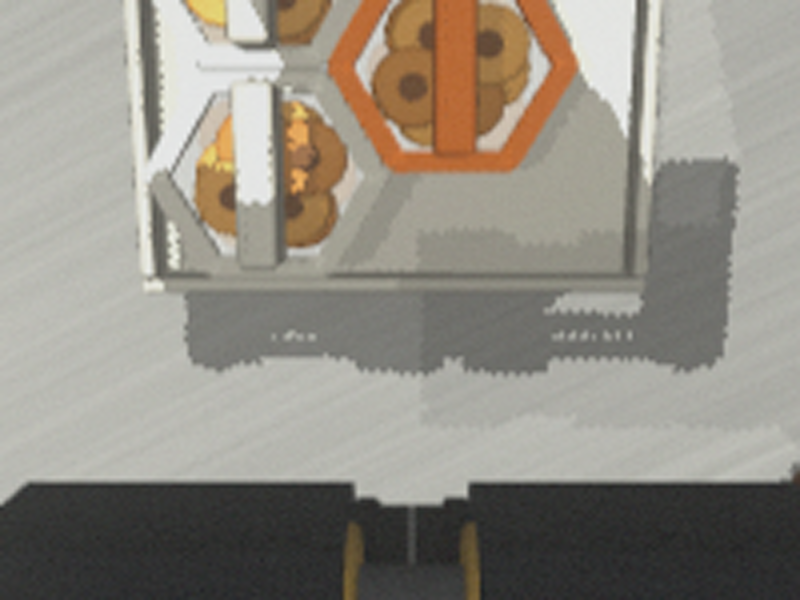

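```bash
python3 - <<'E'
import cv2
im=cv2.imread('pics/w17f.png')
cv2.imwrite('pics/w17b.png',cv2.resize(im[30:180,160:330],None,fx=4.7,fy=4,interpolation=2))
cv2.imwrite('pics/w17c.png',cv2.resize(im[20:160,170:320],None,fx=4,fy=4,interpolation=2))
E
```

```text
(no output)
```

View pics/w17c.png

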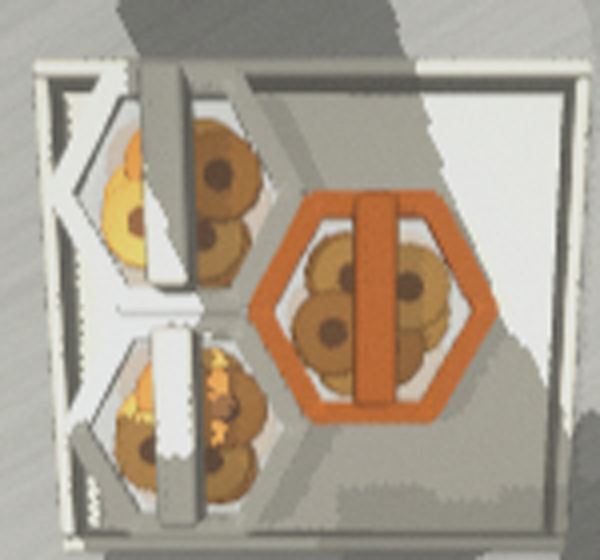

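```bash
python3 - <<'E'
from mv import *
W=np.load('W17.npy')
f=lambda x,y:((x+.5)/4+170-.5,(y+.5)/4+20-.5)
B={'or':[(375,195),(375,406)],'near':[(162,67),(169,285)],'far':[(174,327),(180,525)]}
C={}
for k,l in B.items():
    p=[atz('wrist',f(*u),.061,W) for u in l];d=p[1]-p[0];C[k]=(p[0]+p[1])/2
    print(k,(RT.T@(C[k]-TR)),'len',np.linalg.norm(d),'yaw',np.arctan2(d[1],d[0]))
l=[(248,313),(499,309),(313,190),(437,190),(316,424),(436,423)]
p=np.array([atz('wrist',f(*u),.037,W) for u in l]);C['or2']=p.mean(0);print('or rim',RT.T@(C['or2']-TR),[(RT.T@(q-TR))[:2].round(4) for q in p])
D=lambda a,b:np.linalg.norm((C[a]-C[b])[:2])
print(D('or','near'),D('or','far'),D('near','far'),D('or2','near'),D('or2','far'))
E
```

```text
or [0.0003 0.0143 0.061 ] len 0.05528223041405311 yaw -0.4731999356469656
near [-0.032  -0.0423  0.061 ] len 0.05419712608490042 yaw -0.4858757352163269
far [ 0.0335 -0.0421  0.061 ] len 0.0547994996110081 yaw -0.4869476960740352
or rim [-0.0001  0.0151  0.037 ] [array([ 0.0004, -0.0228]), array([-0.0001,  0.0522]), array([-0.0334, -0.0029]), array([-0.0331,  0.0332]), array([ 0.0328, -0.0029]), array([0.0328, 0.0339])]
0.06512988835070183 0.06541549212491303 0.06553063764253425 0.06569911533430249 0.06634517380130747
```

```bash
python3 -c "
from station import robot
print(robot.observe()['dq'].round(3),robot.observe()['clock']); print(robot.finish_job())"
```

```text
[-0.002 -0.004  0.002 -0.004  0.004 -0.001  0.001] 23.45
the job is handed in; nothing more can be done
None
```

The job was carried out in full and handed in at 23.5 s of the 72 s allowed; the hand-in gave no verdict.

- **Lamp on:** I pushed the lever over with the closed fingers. The ball sat about 36 mm to the on side, roughly 0.97 rad.
- **Viewing pose:** I lifted the orange dish off the rack by its bar and held it at the viewing pose for about 2.5 s. My estimate put it within about 3 mm and 0.01 rad of the pose, though part of the dish was hidden behind the gripper.
- **Packing:** I lowered the dish to the tray floor and pushed it into the notch until the push force rose to about 5 N, then released it.
- **Lamp off:** After I pushed the lever back, the ball appeared at its starting pixel in the scene camera.

| Last check (wrist camera) | Measured | Limit |
|---|---|---|
| Orange to near dish, centres | 65–66 mm | 69 mm |
| Orange to far dish, centres | 65–66 mm | 69 mm |
| Near to far dish, centres | 65.5 mm | 71 mm |
| Grip bars out of parallel | about 0.014 rad | 0.08 rad |

**Where the checks disagreed:**
- The nested dish measured about 3 mm to the -y side of the nominal pack spot. That is inside the 12 mm allowed.
- Floor contact came about 1.5 mm lower than my calibration predicted.

I compared the green dish, jar, bottle and spatula by eye only. In the last scene picture they look to be where they started.

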